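# Clamp a gift carton and hold the stamp on its label

## Robot

A 6-joint arm with a two-finger parallel gripper is mounted at the origin on a cart in front of the work surface, level with it; the furniture and walls round the work are solid. World frame = base frame: x ahead of the robot, y to its left, z up, the work surface at z = 0. Lengths are in m, angles in rad, forces in N, time in s.
With the tool pointing down it reaches from about 0.4 to 0.925 m from the base axis. Payload 12.5 kg.
Tool frame: the origin (TCP) lies midway between the tips of the shut fingers; the grasp point (between the pads) lies 19 mm behind it; z points along the fingers, y is the direction in which the jaws open and shut (so a half turn about z gives the same grasp; the last joint's range is limited). The gripper opens to 95 mm and grips with 3 to 60 N. Pads are 20 mm wide; open, the fingers measure 119 mm over their backs; the gripper's body (75 mm by 180 mm) begins 59 mm behind the grasp point.
Start: joints at [-1.441, 0.491, 1.559, -0, 1.092, -0.106], TCP at [0.146, -0.608, 0.215] pointing down, gripper open.
Joint ranges: [-3.1, 3.1], [-0.84, 2.19], [0.05, 2.79], [-1.13, 4.28], [0.06, 2.93], [-2.69, 2.69]. Speed limits (rad/s): [2.22, 2.22, 2.79, 3.14, 3.14, 3.14].

## Interface

Orientations are given as a unit quaternion [w, x, y, z].
In Python, from plant import get_state, snapshot, job_done gives the robot as it stands.
- The arm moves only by the tool send_rows, never from a script. Its argument "motion" is a list of rows, each a list of 3 entries, a list of its own where there are three numbers: the shift along the tool's x, y, z as a fraction of full scale, then the turn, a rotation vector about the tool's x, y, z as a fraction of full scale, then the opening, from 0 (shut) to 1 (fully open). A call has exactly 8 rows; each row is the pose to reach, as a shift and turn from the pose commanded when the call began, along the tool's axes at that moment; what a row does not reach only later rows make up. Full scale, the value 1, is 0.15 m for a shift and 0.5 rad for a turn. A row lasts 1/12 s, in which the tool goes at most 41.7 mm and 7.16 degrees, less where a joint would pass 70% of its speed; a pose out of reach is approached as far as the arm can. A call with a number of a shift or a turn outside -1 to 1 is refused whole. A call with a gripper value outside its range is refused whole. The fingers move at their own pace and stop on an object; "force" is the grip in N (left out, the last holds). Time passes only in rows, so rows that repeat a pose let the fingers close, or fill a call up. It gives the time, the measured TCP pose, the force and the opening at its end, in the units of the state.
- get_state(): the state, without advancing time (a new reading comes with each control period).
- snapshot(name): name is "side" or "top"; returns a dict with "img" (480x640x3 uint8, blue, green, red), "range_z" (480x640 float32, m along the optical axis (not along the pixel's ray), 0 where there is no reading), "mtx" (3x3 intrinsics, pixels), "R" (3x3) and "t" (3): a world point X has camera coordinates R X + t. Camera axes: x right, y down, z forward; pixel columns grow to the right and rows downward; lengths in m; the calibration is good to about 2 mm. A picture is of the moment at which its call begins.
- job_done(): hands the job in, once; it reports no verdict.
The state is a dict: "time_s": time; "q": joint angles; "qd": joint speeds; "joint_torque": joint torques, N m; "tcp_pos": TCP position; "tcp_rot": TCP orientation; "wrist_force": force on the tool from outside, world axes, zero at the start; "moment": the same for the moment, N m; "opening": opening from 0.0 (shut) to 1.0 (fully open).
Only numpy, scipy, OpenCV 4.12 (cv2) and the standard library are available. Lean on these libraries where they do the work, as an engineer would, in place of code of your own. Each camera call takes 0.05 s, during which the arm holds its last target.

## Task

Stamp the gift carton: push the clamp's sliding cheek up until the carton sits snug between both cheeks, then press the red cam lever all the way down so that the cheek is locked. Only then take the wooden hand stamp from its pad by the turned grip and set it on the carton's label, upright, centred inside the printed frame and square with it, touching the lid nowhere else. Finish while still holding the stamp there with a light push that squeezes its foam cushion about half (a few newtons), and leave the other things on the bench where they are.

Things in the scene. Friction and masses are not known exactly. Their poses are not given: they have to be found in the camera images.
- clamp: carton clamp, fixed to the bench: grey board 140 x 350 x 18 mm (x, y, z) with an aluminium T-track flush along its middle (y). At its +y end a fixed light-wood cheek, 100 mm wide, 15 mm thick, top 60 mm above the bench. On the track a sliding cheek with a flat carriage behind it (towards -y). Origin: centre of the board's underside; z up.
- stop_face (a point): centre of the inner face (towards -y) of the fixed cheek, 160 mm from the board's centre along +y; same axes as the clamp. Height 39 mm above the bench.
- fence (a joint): how far the sliding cheek stands from its rear end stop, 0 to 0.060 m; grows as it moves along the clamp's +y towards the fixed cheek. At 0 its face is 210 mm from the fixed cheek's face. Slides with about 2 N of friction and stays where it is left; with the lever down it holds against about 15 N.
- fence_face (a point): centre of the sliding cheek's face (towards +y), moves with the cheek; 40 mm above the bench. The cheek is 100 mm wide (x), 13.5 mm thick, top 61 mm above the bench.
- push_tab (a point): middle of the flat rear face (towards -y) of the black push tab at the rear end of the sliding carriage, 97 mm behind fence_face, 54 mm above the bench; push here towards +y. The tab is 40 mm wide (x), 14 mm thick (y); it rises from 27 to 69 mm above the bench. The board's bare top (18 mm) lies behind it.
- lever (a joint): angle of the red cam lever on the sliding carriage, 0 (raised, cheek free, 52 degrees above level) to 0.90 rad (level, cheek locked). The first 0.1 rad or so are free, then the cam bites: it needs up to about 0.35 N m (9 N straight down 38 mm out from the pivot along the clamp's -x, a place where it can be pressed down from above in one go). It stays up when raised and stays down once fully down, on the stop at 0.90. With the lever down the cheek cannot be pushed any more.
- lever_pivot (a point): the lever's pivot, whose axis runs along the clamp's y; 33 mm above the bench, 42 mm behind fence_face. The arm points from here to the clamp's -x (and up while raised); it is 12 to 17 mm wide (y). When level, its upper side is 8 to 10 mm above the pivot.
- lever_tip (a point): point on the upper side of the lever, near its outer end, 85 mm from the pivot along the arm.
- carton: closed cream gift carton, loose, 0.2 to 0.5 kg, standing flat on the clamp's board between the cheeks: 122 x 162 x 62 mm (x, y, z). Origin: centre of its underside; z up, y along the clamp. A white paper label is stuck on its lid.
- spot (a point): centre of the dark brown rectangle frame printed on the white label on the carton's lid; on the lid's top, 62 mm above the carton's underside, at x = -22, y = -35 mm from the carton's origin. Axes as the carton. Frame inside: 37 mm (x) by 48 mm (y), lines 2 mm; label 56 x 68 mm. The stamp's 25 mm side goes along x, its 34 mm side along y (either way round).
- stamp: wooden hand stamp, loose, about 60 g: block 25 x 34 x 15 mm (x, y, z) below a turned round grip that is narrow (12 mm) at 30 mm and thickest (25 mm) at 50 mm above the origin and ends at 59 mm. Origin: centre of the wooden block's underside; z up along the grip. Under the block sit a 6 mm grey foam cushion and a 2.5 mm black rubber die, so its origin stands 8.5 mm above what it stands on. It starts upright on the stamp pad.
- stamp_face (a point): centre of the printing face (underside of the rubber die), 8.5 mm below the stamp's origin when the cushion is relaxed.
- stamp_die (a joint): squeeze of the foam cushion in m, 0 (relaxed) to 0.005 (fully squeezed); 1.5 N per mm, after 5 mm it is solid.
- ink_pad: stamp pad, fixed to the bench: flat dark tin 75 x 110 mm (x, y) with a dark red pad whose top is 14 mm above the bench; its lid lies folded flat behind it (towards +x), 10 mm high. Origin: centre of the tin's underside.
- ballotin_dark: dark brown card box, 71 x 113 x 51 mm, bystander
- tin: round burgundy tin with a tan lid, 70 mm across, 36 mm high, bystander
- ribbon: roll of brown ribbon, 83 x 108 x 18 mm, bystander
- shaker: white cocoa shaker, 61 mm across, 97 mm high, bystander
- scissors: ribbon scissors with blue bows, 140 x 64 x 8 mm, bystander
There are look-alikes about, which are no part of the job. What is meant by the stamp is not orange or turquoise, and is the smaller of those in its own colour.

How it is judged:
On the way, in this order (a step that is already met when the one before it is completed fails the run):
1. the sliding cheek is pushed up and the carton is snug between both cheeks (no gap over 2.5 mm) (y of fence_face in the frame of carton above -0.0835 m and y of stop_face in the frame of carton below 0.0835 m), for 0.2 s.
2. the cam lever is pressed down and the cheek is locked with the carton snug (all of step 1 and value of joint lever above 0.8 rad), for 0.2 s.
At the end, for the whole second after the job is handed in: Carton snug (gaps under 2.5 mm) and lever down (over 0.80 rad); the fingers still hold the stamp, whose face rests on the label within 6 mm of the frame's centre each way, upright within 4 degrees, square with the frame within 7 degrees, pushing with 1.5 to 15 N, and still (all of step 2 and x of stamp_face in the frame of spot between -0.006 and 0.006 m and y of stamp_face in the frame of spot between -0.006 and 0.006 m and contact force between stamp and carton between 1.5 and 15 N and contact force between the fingers and stamp above 1 N and z of stamp_face in the frame of spot between -0.004 and 0.004 m and angle between stamp's own z axis and vertical below 0.07 rad and angle between the x axis of stamp and the x axis of spot, either way round below 0.12 rad and linear speed of stamp below 0.01 m/s); the arm keeps its last pose, push and grip.
It fails at once if the stamp touches the carton before the cheek is locked (contact force between stamp and carton above 0.3 N and value of joint lever below 0.8 rad).
It fails at once if the stamp touches the carton more than 20 mm away from the middle of the frame (contact force between stamp and carton above 0.3 N and horizontal distance between stamp_face and spot above 0.02 m).
It fails at once if the stamp is pressed on the carton with more than 25 N (contact force between stamp and carton above 25 N).
It fails at once if a bystander is moved by more than 20 mm (distance of any of ballotin_dark, tin, ribbon, shaker, scissors from where it was at the start of the episode above 0.02 m).
It also fails if it takes over 67 s, if anything falls off the work surface, if the arm or the gripper's body presses on something with over 40 N, if the wrist force passes 120 N, or if a joint passes its speed limit or range.

## Working session

There is one attempt and no reset: what is moved stays moved. The work goes in short steps, Python scripts to look and compute and a tool call to move; the robot and the scene stay as the last step left them, time stands still between calls to the robot, and variables do not carry over. Pictures are saved under pics/ and viewed, and the job is handed in when it is done.

Besides the shell and the picture viewer there is one more tool, called after "Request:" as name(argument=value, ...), one argument or row to a line, values as JSON. send_rows: Moves the arm, as the interface text tells. Shift numbers are shares of 0.15 m and turn numbers shares of 0.5 rad, none past 1 either way. Its arguments: {"type":"object","properties":{"motion":{"type":"array"},"force":{"type":"number"}},"required":["motion"]}

```bash
mkdir -p pics; cat > h.py <<'E'
import numpy as np, cv2, pickle
from plant import get_state, snapshot, job_done
def shot(n, tag):
    s=snapshot(n); pickle.dump(s,open(f'{n}.pkl','wb')); cv2.imwrite(f'pics/{tag}.png',s['img']); return s
def load(n): return pickle.load(open(f'{n}.pkl','rb'))
def pt(s,u,v,r=1):
    z=s['range_z'][v-r:v+r+1,u-r:u+r+1]; z=np.median(z[z>0]); 
    c=np.linalg.inv(s['mtx'])@np.array([u,v,1.0])*z
    return s['R'].T@(c-s['t'])
def atz(s,u,v,h):
    d=s['R'].T@(np.linalg.inv(s['mtx'])@np.array([u,v,1.0])); o=-s['R'].T@s['t']
    return o+d*(h-o[2])/d[2]
def proj(s,X):
    c=s['R']@np.array(X)+s['t']; p=s['mtx']@c; return p[:2]/p[2]
def crop(s,tag,u0,v0,u1,v1,k):
    cv2.imwrite(f'pics/{tag}.png',cv2.resize(s['img'][v0:v1,u0:u1],None,fx=k,fy=k,interpolation=cv2.INTER_CUBIC))
E
python3 - <<'E'
from h import *
for n in('side','top'):
    s=shot(n,n+'0'); print(n,-s['R'].T@s['t'],s['R'].round(3).tolist(),s['mtx'][0,0])
print(get_state())
E
```

```text
side [ 0.13493859 -0.95806309  0.65017373] [[0.921, -0.39, 0.014], [-0.186, -0.47, -0.863], [0.343, 0.792, -0.505]] 446.16543664507685
top [ 0.22146719 -0.06068277  1.60008408] [[-0.009, -1.0, -0.002], [-0.982, 0.009, -0.188], [0.188, 0.0, -0.982]] 561.9427324696748
{'time_s': 0.1, 'q': array([-1.44060660e+00,  4.91516173e-01,  1.55936415e+00,  1.49836136e-05,
        1.09169326e+00, -1.05626816e-01]), 'qd': array([-0.00132543, -0.00043131, -0.00260677,  0.0004416 ,  0.00073108,
       -0.0007706 ]), 'joint_torque': array([ 3.05284935e-03, -6.13623118e+01, -2.58604628e+01,  6.94465125e-02,
        4.70088248e-02, -6.90808383e-05]), 'tcp_pos': array([ 0.14600633, -0.60750059,  0.21411808]), 'tcp_rot': array([-4.90504381e-04,  9.93057157e-01,  1.17631811e-01,  6.22692136e-07]), 'wrist_force': array([ 0.29814868,  0.35585029, -0.20437919]), 'moment': array([ 0.01111822, -0.02017583,  0.00867909]), 'opening': 1.0011396288640955}
```

View pics/top0.png

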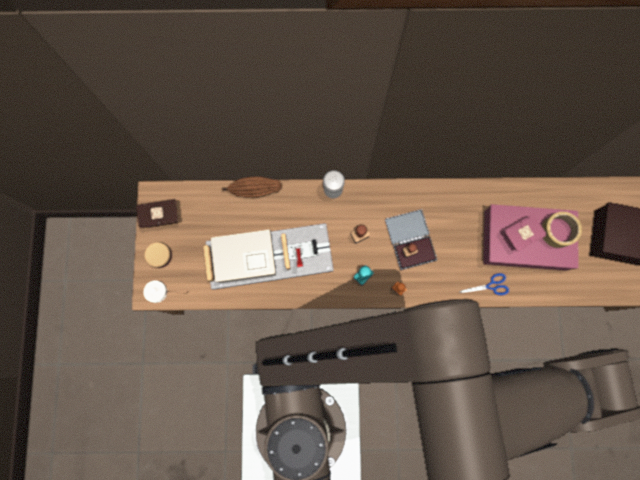

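View pics/side0.png

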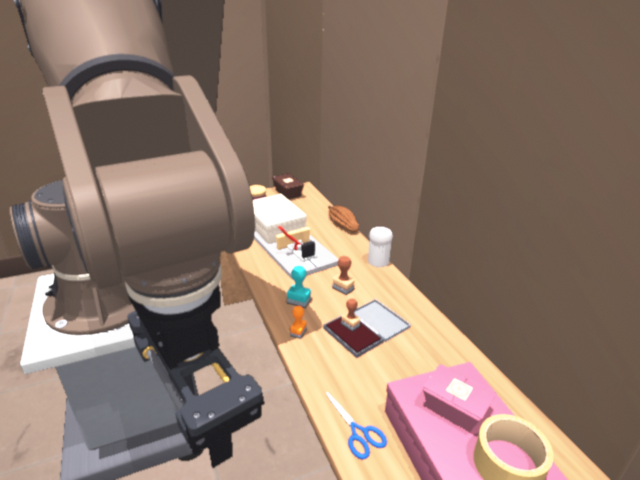

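The stamp candidates, by pixel (top / side view), are:
- Wooden stamp on the pad: (410,249) / (351,314).
- Wooden stamp on the bare bench: (360,232) / (344,272).
- Turquoise stamp: (363,273) / (299,285).
- Orange stamp: (399,288) / (299,320).

I choose the wooden one on the pad and will check its size in a crop.

```bash
python3 - <<'E'
from h import *
s=load('top'); crop(s,'t_clamp',195,215,345,300,5); crop(s,'t_pad',340,200,440,300,6)
d=load('side'); crop(d,'s_all',230,190,430,360,4)
E
```

```text
(no output)
```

View pics/t_clamp.png

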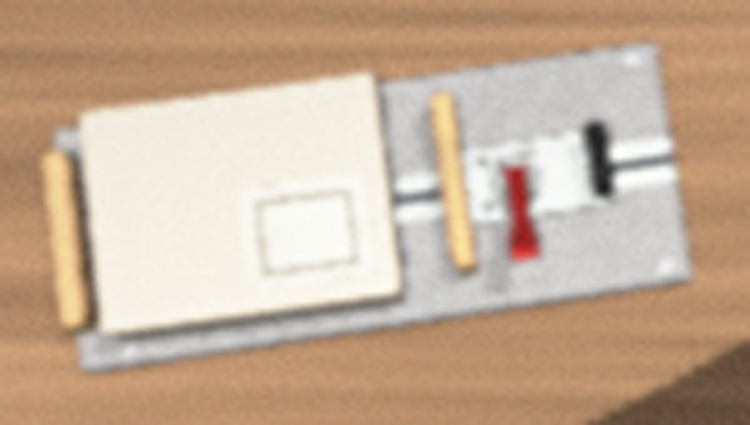

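View pics/t_pad.png

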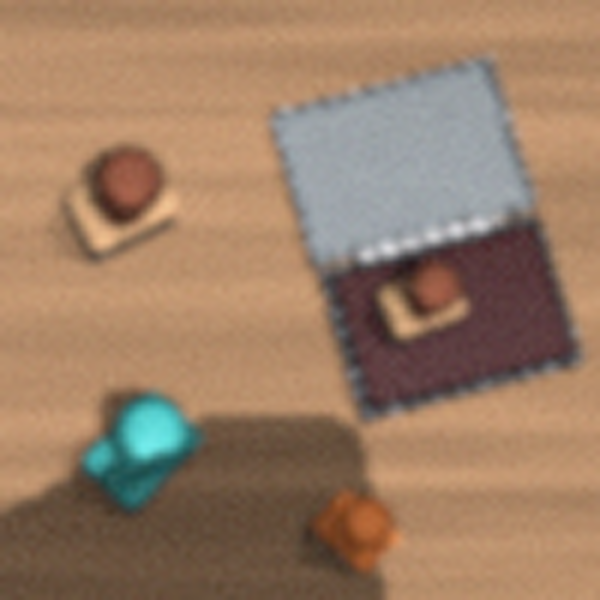

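View pics/s_all.png

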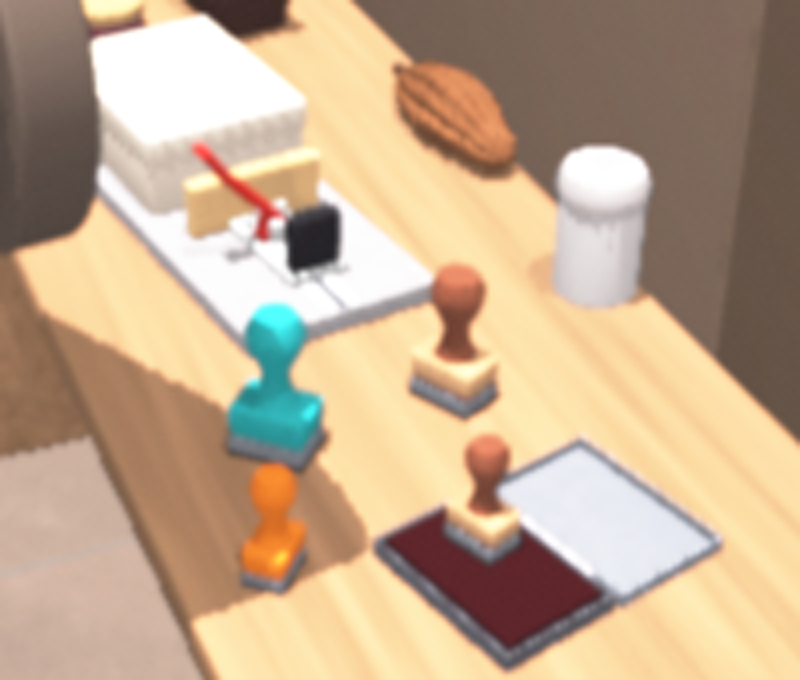

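```bash
python3 - <<'E'
from h import *
s=load('top')
def C(u,v,h): return atz(s,195+(u+.5)/5-.5,215+(v+.5)/5-.5,h)
def ang(a,b): 
    d=b-a; return np.degrees(np.arctan2(d[1],d[0])),np.linalg.norm(d)
B=[C(*p,.018) for p in((657,44),(692,280),(82,368))]
print('board',[b.round(4).tolist() for b in B]); print(ang(B[1],B[0]),ang(B[1],B[2])); print('ctr',(B[0]+B[2])/2)
L=[C(*p,.080) for p in((80,112),(373,72),(400,295),(102,335))]
print('carton',[b.round(4).tolist() for b in L], sum(L)/4); print(ang(L[1],L[0]),ang(L[2],L[3]),ang(L[2],L[1]),ang(L[3],L[0]))
F=[C(*p,.080) for p in((257,200),(350,191),(358,263),(264,275))]
print('frame',sum(F)/4,ang(F[1],F[0]),ang(F[2],F[3]),ang(F[2],F[1]))
print('fixed cheek top inner', C(66,150,.06),C(90,322,.06))
print('fence face top',C(432,95,.061),C(458,268,.061))
print('tab top rear',C(605,122,.069),C(612,195,.069))
for n,u,v,h in (('pivot',516,168,.04),('levertip',525,258,.1)): print(n,C(u,v,h))
def P(u,v,h): return atz(s,340+(u+.5)/6-.5,200+(v+.5)/6-.5,h)
T=[P(*p,.014) for p in((330,268),(540,215),(580,360),(365,418))]
print('tin',sum(T)/4,[ang(T[1],T[0]),ang(T[2],T[3]),ang(T[2],T[1])],[t.round(4).tolist() for t in T])
K=[P(*p,.0375) for p in((378,292),(400,340),(468,305))]
print('block',[t.round(4).tolist() for t in K],ang(K[2],K[1]),ang(K[1],K[0]),(K[0]+K[2])/2); print('knob',P(438,287,.0725))
# depths
for uv in((413,247),(410,250),(250,245)): print(uv,pt(s,*uv))
E
```

```text
board [[0.5705, -0.075, 0.018], [0.4333, -0.0934, 0.018], [0.3864, 0.2513, 0.018]]
(np.float64(7.643078975518995), np.float64(0.13843479908310213)) (np.float64(97.74382564702246), np.float64(0.34791411515952175))
ctr [0.47843621 0.08813912 0.018     ]
carton [[0.5214, 0.2441, 0.08], [0.5424, 0.0827, 0.08], [0.4182, 0.067, 0.08], [0.3978, 0.2287, 0.08]] [0.46994073 0.15562227 0.08      ]
(np.float64(97.42775382709776), np.float64(0.1627852914592349)) (np.float64(97.18772544262372), np.float64(0.16304032357841503)) (np.float64(7.228067484183055), np.float64(0.12521743221368734)) (np.float64(7.11029708081117), np.float64(0.12453556280611444))
frame [0.45324362 0.11791049 0.08      ] (np.float64(95.08574588614437), np.float64(0.051135847513467024)) (np.float64(96.83062181483126), np.float64(0.05157567500637893)) (np.float64(6.815146790799568), np.float64(0.0401523259510069))
fixed cheek top inner [0.50380216 0.25533528 0.06      ] [0.40736018 0.23932059 0.06      ]
fence face top [0.53298492 0.05140783 0.061     ] [0.43536854 0.0366049  0.061     ]
tab top rear [ 0.5151951  -0.04524658  
[... 232 characters left out ...]
377729668112)), (np.float64(104.59058732724588), np.float64(0.10660552330110089)), (np.float64(12.676782880663943), np.float64(0.07219018711175146))] [[0.5083, -0.2711, 0.014], [0.5332, -0.3726, 0.014], [0.4628, -0.3884, 0.014], [0.4359, -0.2853, 0.014]]
block [[0.4924, -0.2902, 0.0375], [0.4695, -0.2997, 0.0375], [0.4858, -0.3322, 0.0375]] (np.float64(116.66392868805556), np.float64(0.036436040304637214)) (np.float64(22.476686348243565), np.float64(0.02482328327207389)) [ 0.48910821 -0.31119265  0.0375    ]
knob [ 0.4884128  -0.31269148  0.0725    ]
(413, 247) [ 0.48808779 -0.31248763  0.08094099]
(410, 250) [ 0.48098483 -0.30503838  0.07405976]
(250, 245) [0.49788482 0.13507745 0.08035982]
```

```bash
cat >> h.py <<'E'
from scipy.spatial.transform import Rotation as Ro
C0=np.array([.4784,.0881]); TH=np.radians(7.65)
def cw(x,y): c,s_=np.cos(TH),np.sin(TH); return C0+np.array([c*x-s_*y,s_*x+c*y])
def wc(p): c,s_=np.cos(TH),np.sin(TH); d=np.array(p[:2])-C0; return np.array([c*d[0]+s_*d[1],-s_*d[0]+c*d[1]])
def tgt(pos,psi):
    st=get_state(); w,x,y,z=st['tcp_rot']; R=Ro.from_quat([x,y,z,w])
    a=np.radians(psi); T=Ro.from_matrix(np.array([[np.cos(a),np.sin(a),0],[np.sin(a),-np.cos(a),0],[0,0,-1]]))
    print('t',st['time_s'],'tcp',st['tcp_pos'].round(4),'clampxy',wc(st['tcp_pos']).round(4),'psi',np.degrees(np.arctan2(*R.as_matrix()[[1,0],0])).round(2),'op',round(st['opening'],3),'F',st['wrist_force'].round(1))
    print('shift',(R.inv().apply(np.array(pos)-st['tcp_pos'])/.15).round(3),'turn',((R.inv()*T).as_rotvec()/.5).round(3),'q6',st['q'][5].round(2))
E
python3 -c "
from h import *
tgt([*cw(0,-.178),.16],97.65)"
```

```text
t 0.1 tcp [ 0.146  -0.6075  0.2141] clampxy [-0.422  -0.6452] psi 13.51 op 1.001 F [ 0.3  0.4 -0.2]
shift [ 3.117 -2.81   0.364] turn [-1.000e-03 -2.000e-03 -2.937e+00] q6 -0.11
```

Request:
send_rows(
  motion=[
    [[0.25,-0.22,0],[0,0,-0.2],0],
    [[0.5,-0.45,0],[0,0,-0.45],0],
    [[0.75,-0.7,0],[0,0,-0.7],0],
    [[1,-0.9,0],[0,0,-0.95],0],
    [[1,-0.9,0],[0,0,-0.95],0],
    [[1,-0.9,0],[0,0,-0.95],0],
    [[1,-0.9,0],[0,0,-0.95],0],
    [[1,-0.9,0],[0,0,-0.95],0],
  ],
)

```text
time_s: 0.77
tcp_pos: [0.2604, -0.4419, 0.2147]
tcp_rot: [0.0, 0.937, 0.348, -0.0]
wrist_force: [0.8, -0.4, 0.4]
opening: 0.494
```

```bash
python3 -c "
from h import *
tgt([*cw(0,-.178),.16],97.65)"
```

```text
t 0.7667 tcp [ 0.2604 -0.4419  0.2147] clampxy [-0.2867 -0.4963] psi 40.74 op 0.494 F [ 0.8 -0.4  0.4]
shift [ 2.76  -0.734  0.364] turn [ 1.000e-03  1.000e-03 -1.987e+00] q6 -0.31
```

Request:
send_rows(
  motion=[
    [[0.25,-0.07,0],[0,0,-0.2],0],
    [[0.5,-0.14,0],[0,0,-0.45],0],
    [[0.75,-0.2,0],[0,0,-0.7],0],
    [[1,-0.27,0],[0,0,-0.95],0],
    [[1,-0.27,0],[0,0,-1],0],
    [[1,-0.27,0],[0,0,-1],0],
    [[1,-0.27,0],[0,0,-1],0],
    [[1,-0.27,0],[0,0,-1],0],
  ],
)

```text
time_s: 1.43
tcp_pos: [0.347, -0.3143, 0.2145]
tcp_rot: [0.0, 0.823, 0.568, -0.0]
wrist_force: [-0.0, -0.8, 0.2]
opening: 0.008
```

```bash
python3 -c "
from h import *
tgt([*cw(0,-.178),.16],97.65)"
```

```text
t 1.4333 tcp [ 0.347  -0.3143  0.2145] clampxy [-0.1838 -0.3813] psi 69.17 op 0.008 F [-0.  -0.8  0.2]
shift [1.776 0.43  0.363] turn [-0.     0.001 -0.994] q6 -0.51
```

Request:
send_rows(
  motion=[
    [[0.25,0.05,0],[0,0,-0.25],0],
    [[0.5,0.1,0],[0,0,-0.5],0],
    [[0.75,0.17,0.1],[0,0,-0.75],0],
    [[0.95,0.23,0.18],[0,0,-0.99],0],
    [[0.95,0.23,0.18],[0,0,-0.99],0],
    [[0.95,0.23,0.18],[0,0,-0.99],0],
    [[0.95,0.23,0.18],[0,0,-0.99],0],
    [[0.95,0.23,0.18],[0,0,-0.99],0],
  ],
)

```text
time_s: 2.1
tcp_pos: [0.4297, -0.1931, 0.1879]
tcp_rot: [0.0, 0.659, 0.752, -0.0]
wrist_force: [-0.2, 0.4, 0.4]
opening: 0.006
```

```bash
python3 -c "
from h import *
tgt([*cw(0,-.178),.16],97.65)"
```

```text
t 2.1 tcp [ 0.4297 -0.1931  0.1879] clampxy [-0.0857 -0.2722] psi 97.52 op 0.006 F [-0.2  0.4  0.4]
shift [0.63  0.57  0.186] turn [ 0.001  0.001 -0.004] q6 -0.69
```

Request:
send_rows(
  motion=[
    [[0.2,0.2,0.05],[0,0,0],0],
    [[0.45,0.4,0.1],[0,0,0],0],
    [[0.63,0.57,0.18],[0,0,0],0],
    [[0.63,0.57,0.18],[0,0,0],0],
    [[0.63,0.57,0.4],[0,0,0],0],
    [[0.63,0.57,0.6],[0,0,0],0],
    [[0.63,0.57,0.6],[0,0,0],0],
    [[0.63,0.57,0.6],[0,0,0],0],
  ],
)

```text
time_s: 2.77
tcp_pos: [0.5015, -0.0876, 0.0975]
tcp_rot: [-0.001, 0.659, 0.752, -0.001]
wrist_force: [0.6, 0.1, 0.6]
opening: 0.004
```

```bash
python3 -c "
from h import *
tgt([*cw(0,-.109),.046],97.65)
s=shot('top','top1');crop(s,'c1',195,200,345,300,5)
d=shot('side','side1');crop(d,'c2',230,170,380,290,5)"
```

```text
t 2.7667 tcp [ 0.5015 -0.0876  0.0975] clampxy [-0.0005 -0.1772] psi 97.6 op 0.004 F [0.6 0.1 0.6]
shift [0.454 0.004 0.343] turn [-0.004 -0.002 -0.002] q6 -0.44
```

View pics/c1.png

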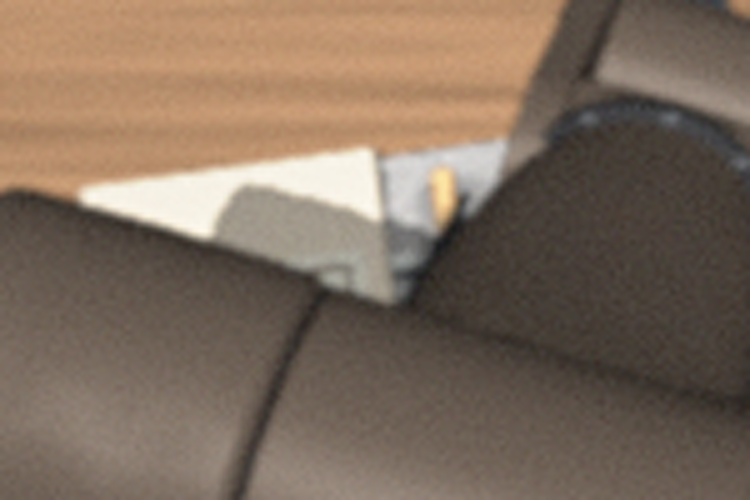

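View pics/side1.png

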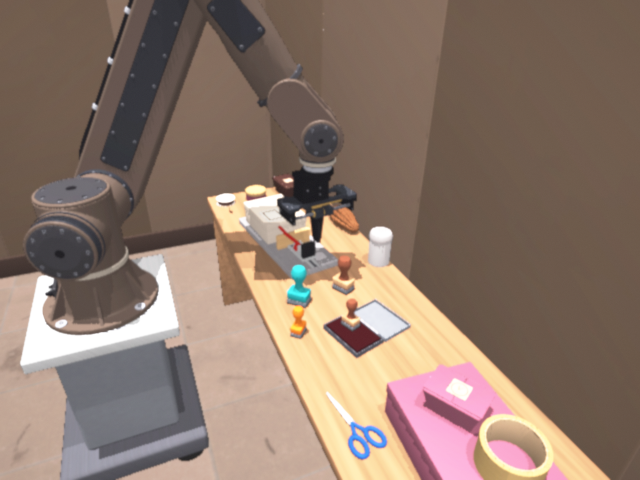

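View pics/c2.png

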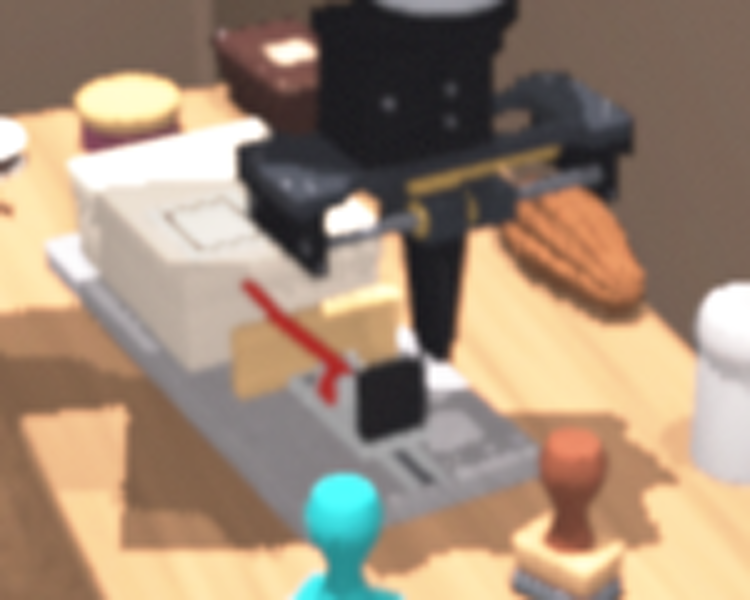

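```bash
python3 -c "
from h import *
d=load('side')
print(proj(d,get_state()['tcp_pos']))
for y in(-.13,-.136,-.142):print(y,[proj(d,[*cw(x,y),z]).round(1).tolist() for x,z in((-.02,.069),(.02,.069),(-.02,.027),(.02,.027))])
for uv in((306,248),(310,250),(304,251)):
  p=pt(d,*uv);print(p,wc(p))
K=[(x,y) for x,y in [(-.07,-.175),(.07,-.175)]]
print([proj(d,[*cw(*k),.018]) for k in K])"
```

```text
[315.70402554 239.06194628]
-0.13 [[299.2, 243.1], [312.8, 239.2], [299.3, 257.0], [312.7, 253.0]]
-0.136 [[300.3, 244.2], [314.0, 240.2], [300.5, 258.1], [313.9, 254.1]]
-0.142 [[301.5, 245.2], [315.2, 241.3], [301.6, 259.2], [315.0, 255.1]]
[ 0.49187344 -0.04991358  0.05448627] [-0.00501903 -0.13857883]
[ 0.50341848 -0.0487442   0.04517012] [ 0.00657892 -0.13895674]
[ 0.48537132 -0.05244671  0.04839926] [-0.0118005  -0.14022384]
[array([290.26013942, 273.95267281]), array([337.84921089, 258.91050562])]
```

Request:
send_rows(
  motion=[
    [[0,0,0.17],[0,0,0],0],
    [[0,0,0.34],[0,0,0],0],
    [[0,0,0.34],[0,0,0],0],
    [[0.1,0,0.34],[0,0,0],0],
    [[0.17,0,0.34],[0,0,0],0],
    [[0.22,0,0.34],[0,0,0],0],
    [[0.27,0,0.34],[0,0,0],0],
    [[0.3,0,0.34],[0,0,0],0],
  ],
)

```text
time_s: 3.53
tcp_pos: [0.4965, -0.0413, 0.0478]
tcp_rot: [0.001, 0.658, 0.753, 0.0]
wrist_force: [0.0, -2.6, 1.7]
opening: 0.008
```

```bash
python3 -c "
from h import *
tgt([*cw(0,-.109),.046],97.65)"
```

```text
t 3.5333 tcp [ 0.4965 -0.0413  0.0478] clampxy [ 0.0007 -0.1307] psi 97.77 op 0.008 F [ 0.  -2.6  1.7]
shift [ 0.145 -0.005  0.012] turn [0.004 0.002 0.004] q6 -0.35
```

Request:
send_rows(
  motion=[
    [[0.03,0,0],[0,0,0],0],
    [[0.055,0,0],[0,0,0],0],
    [[0.075,0,0],[0,0,0],0],
    [[0.095,0,0],[0,0,0],0],
    [[0.11,0,0],[0,0,0],0],
    [[0.12,0,0],[0,0,0],0],
    [[0.13,0,0],[0,0,0],0],
    [[0.13,0,0],[0,0,0],0],
  ],
)

```text
time_s: 4.2
tcp_pos: [0.4935, -0.0224, 0.0466]
tcp_rot: [0.0, 0.658, 0.753, 0.0]
wrist_force: [1.0, -2.2, 1.1]
opening: 0.003
```

```bash
python3 -c "
from h import *
tgt([*cw(0,-.109),.046],97.65)
d=shot('side','side2');crop(d,'c3',230,170,350,270,6)"
```

```text
t 4.2 tcp [ 0.4935 -0.0224  0.0466] clampxy [ 0.0003 -0.1116] psi 97.73 op 0.003 F [ 1.  -2.2  1.1]
shift [ 0.017 -0.002  0.004] turn [0.    0.    0.003] q6 -0.31
```

View pics/c3.png

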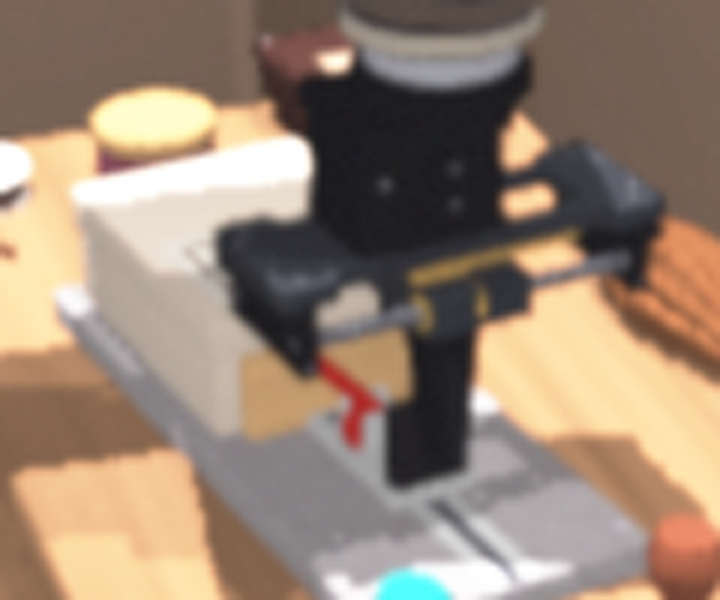

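Request:
send_rows(
  motion=[
    [[0.005,0,0],[0,0,0],0],
    [[0.01,0,0],[0,0,0],0],
    [[0.015,0,0],[0,0,0],0],
    [[0.02,0,0],[0,0,0],0],
    [[0.025,0,0],[0,0,0],0],
    [[0.03,0,0],[0,0,0],0],
    [[0.03,0,0],[0,0,0],0],
    [[0.03,0,0],[0,0,0],0],
  ],
)

```text
time_s: 4.92
tcp_pos: [0.4931, -0.0204, 0.0465]
tcp_rot: [0.001, 0.658, 0.753, -0.001]
wrist_force: [-1.7, -29.4, -1.2]
opening: 0.007
```

```bash
python3 -c "
from h import *
tgt([*cw(0,-.109),.046],97.65)"
```

```text
t 4.9167 tcp [ 0.4931 -0.0204  0.0465] clampxy [ 0.0002 -0.1095] psi 97.78 op 0.007 F [ -1.7 -29.4  -1.2]
shift [ 0.004 -0.001  0.004] turn [0.    0.005 0.004] q6 -0.31
```

Request:
send_rows(
  motion=[
    [[-0.05,0,0],[0,0,0],0],
    [[-0.15,0,0],[0,0,0],0],
    [[-0.15,0,-0.2],[0,0,0],0],
    [[-0.15,0,-0.45],[0,0,0],0],
    [[-0.15,0,-0.7],[0,0,0],0],
    [[-0.15,0,-0.75],[0,0,0],0],
    [[-0.15,0,-0.75],[0,0,0],0],
    [[-0.15,0,-0.75],[0,0,0],0],
  ],
)

```text
time_s: 5.58
tcp_pos: [0.4952, -0.0401, 0.1585]
tcp_rot: [-0.0, 0.658, 0.753, -0.0]
wrist_force: [0.2, 0.5, -0.7]
opening: 0.006
```

```bash
python3 -c "
from h import *
tgt([*cw(-.038,-.044),.13],97.65)
d=shot('side','side3');crop(d,'c4',230,170,350,270,6)"
```

```text
t 5.5833 tcp [ 0.4952 -0.0401  0.1585] clampxy [-0.0004 -0.1293] psi 97.74 op 0.006 F [ 0.2  0.5 -0.7]
shift [ 0.569 -0.25   0.19 ] turn [-0.001 -0.001  0.003] q6 -0.35
```

View pics/c4.png

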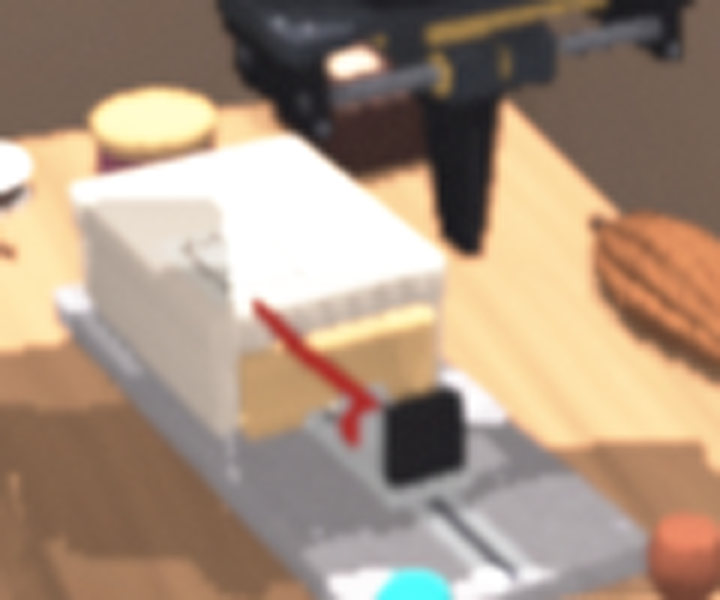

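```bash
python3 -c "
from h import *
d=load('side')
for x,z in((0,.033),(-.052,.105),(-.038,.1)):
  print((proj(d,[*cw(x,-.044),z])-[230,170])*6)
for x in (-.05,.05): print('cheekback',(proj(d,[*cw(x,-.0155),.061])-[230,170])*6)
print('tab',(proj(d,[*cw(-.02,-.099),.069])-[230,170])*6)
"
```

```text
[364.96193363 411.3960079 ]
[255.79654575 297.85797359]
[285.17981245 300.71196179]
cheekback [236.36672969 357.38417792]
cheekback [430.58701314 306.86187867]
tab [381.09890025 406.61104568]
```

Request:
send_rows(
  motion=[
    [[0.2,-0.1,0],[0,0,0],0],
    [[0.4,-0.2,0],[0,0,0],0],
    [[0.57,-0.25,0],[0,0,0],0],
    [[0.57,-0.25,0.05],[0,0,0],0],
    [[0.57,-0.25,0.15],[0,0,0],0],
    [[0.57,-0.25,0.25],[0,0,0],0],
    [[0.57,-0.25,0.25],[0,0,0],0],
    [[0.57,-0.25,0.25],[0,0,0],0],
  ],
)

```text
time_s: 6.3
tcp_pos: [0.4465, 0.0391, 0.1202]
tcp_rot: [-0.002, 0.658, 0.753, -0.001]
wrist_force: [-0.3, -0.3, -0.0]
opening: 0.005
```

```bash
python3 -c "
from h import *
tgt([*cw(-.038,-.044),.043],97.65)"
```

```text
t 6.3 tcp [0.4465 0.0391 0.1202] clampxy [-0.0381 -0.0443] psi 97.73 op 0.005 F [-0.3 -0.3 -0. ]
shift [0.002 0.003 0.514] turn [-0.008 -0.001  0.003] q6 -0.19
```

Request:
send_rows(
  motion=[
    [[0,0,0.1],[0,0,0],0],
    [[0,0,0.2],[0,0,0],0],
    [[0,0,0.28],[0,0,0],0],
    [[0,0,0.35],[0,0,0],0],
    [[0,0,0.42],[0,0,0],0],
    [[0,0,0.46],[0,0,0],0],
    [[0,0,0.5],[0,0,0],0],
    [[0,0,0.5],[0,0,0],0],
  ],
)

```text
time_s: 6.97
tcp_pos: [0.4467, 0.039, 0.046]
tcp_rot: [-0.001, 0.658, 0.753, -0.001]
wrist_force: [0.9, 0.3, -0.1]
opening: 0.006
```

```bash
python3 -c "
from h import *
tgt([*cw(-.038,-.044),.043],97.65)"
```

```text
t 6.9667 tcp [0.4467 0.039  0.046 ] clampxy [-0.0379 -0.0444] psi 97.72 op 0.006 F [ 0.9  0.3 -0.1]
shift [ 0.003 -0.     0.02 ] turn [-0.004 -0.001  0.002] q6 -0.19
```

Request:
send_rows(
  motion=[
    [[0,0,0.01],[0,0,0],0],
    [[0,0,0.02],[0,0,0],0],
    [[0,0,0.025],[0,0,0],0],
    [[0,0,0.03],[0,0,0],0],
    [[0,0,0.035],[0,0,0],0],
    [[0,0,0.04],[0,0,0],0],
    [[0,0,0.04],[0,0,0],0],
    [[0,0,0.04],[0,0,0],0],
  ],
)

```text
time_s: 7.63
tcp_pos: [0.4472, 0.0388, 0.0414]
tcp_rot: [0.0, 0.658, 0.753, -0.0]
wrist_force: [-4.5, -7.1, 14.2]
opening: 0.002
```

```bash
python3 -c "
from h import *
tgt([*cw(-.038,-.044),.043],97.65)
d=shot('side','side4');crop(d,'c5',230,170,350,270,6)"
```

```text
t 7.6333 tcp [0.4472 0.0388 0.0414] clampxy [-0.0375 -0.0447] psi 97.75 op 0.002 F [-4.5 -7.1 14.2]
shift [ 0.005 -0.004 -0.011] turn [0.001 0.001 0.004] q6 -0.19
```

View pics/c5.png

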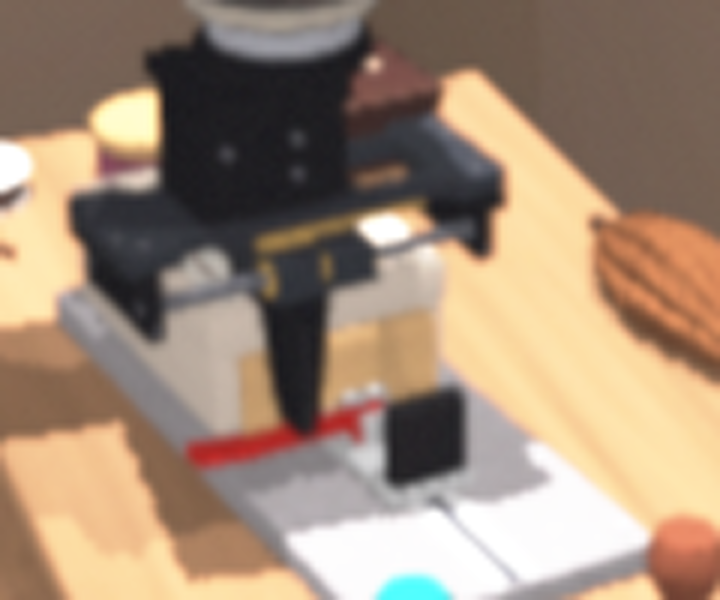

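Request:
send_rows(
  motion=[
    [[0,0,-0.15],[0,0,0],0],
    [[0,0,-0.4],[0,0,0],0],
    [[0,0,-0.65],[0,0,0],0],
    [[-0.25,0,-0.9],[0,0,0],0.3],
    [[-0.5,0,-1],[0,0,0],0.5],
    [[-0.75,0,-1],[0,0,0],0.6],
    [[-1,0,-1],[0,0,0],0.6],
    [[-1,0,-1],[0,0,0],0.6],
  ],
)

```text
time_s: 8.35
tcp_pos: [0.4687, -0.1151, 0.1916]
tcp_rot: [0.002, 0.659, 0.752, 0.0]
wrist_force: [-0.5, 0.1, -1.0]
opening: 0.298
```

Request:
send_rows(
  motion=[
    [[-0.25,0.0,0],[0,0,0],0.6],
    [[-0.5,0.0,0],[0,0,0],0.6],
    [[-0.75,0.0,0],[0,0,0],0.6],
    [[-1,0.0,0],[0,0,0],0.6],
    [[-1,0,0],[0,0,0],0.6],
    [[-1,0,0],[0,0,0],0.6],
    [[-1,0,0],[0,0,0],0.6],
    [[-1,0,0],[0,0,0],0.6],
  ],
)

```text
time_s: 9.02
tcp_pos: [0.4874, -0.2569, 0.1907]
tcp_rot: [-0.0, 0.657, 0.753, 0.0]
wrist_force: [0.4, -0.2, -0.5]
opening: 0.599
```

```bash
python3 -c "
from h import *
tgt([.4885,-.312,.15],115)
d=shot('side','side5');crop(d,'c6',230,170,430,350,4)
s=shot('top','top5')"
```

```text
t 9.0167 tcp [ 0.4874 -0.2569  0.1907] clampxy [-0.037  -0.3431] psi 97.79 op 0.599 F [ 0.4 -0.2 -0.5]
shift [-0.365 -0.043  0.271] turn [-0.    -0.001 -0.601] q6 -0.74
```

View pics/c6.png

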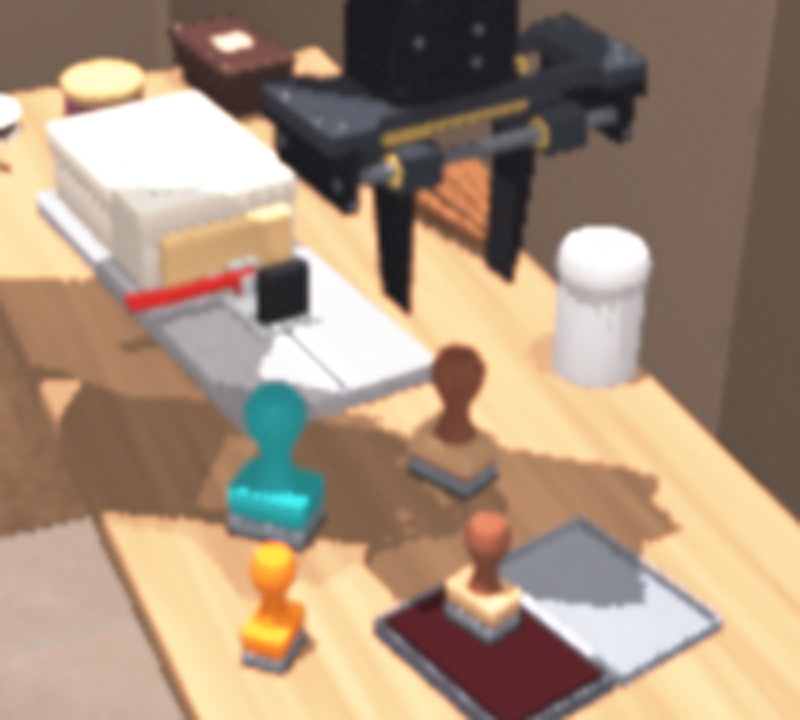

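View pics/top5.png

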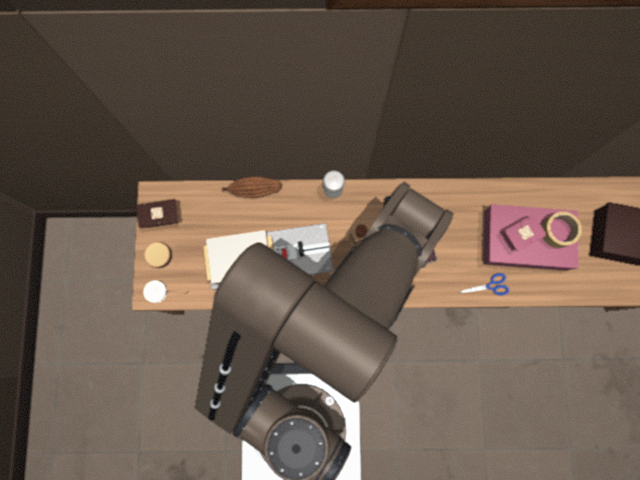

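```bash
python3 -c "
from h import *
d=load('side');crop(d,'c7',325,285,375,345,10)
s=load('top') 
"; python3 - <<'E'
from h import *
d=load('side')
im=cv2.resize(d['img'][285:345,325:375],None,fx=10,fy=10,interpolation=cv2.INTER_CUBIC)
x,y,th=.4885,-.3118,np.radians(24)
for z,c in((.0375,(0,255,0)),(.0225,(255,0,0)),(.014,(0,255,255))):
    q=[]
    for a,b in((-1,-1),(1,-1),(1,1),(-1,1)):
        X=[x+np.cos(th)*a*.0125-np.sin(th)*b*.017,y+np.sin(th)*a*.0125+np.cos(th)*b*.017,z]
        q.append((proj(d,X)-[325,285]+.5)*10)
    cv2.polylines(im,[np.array(q,int).reshape(-1,1,2)],True,c,1)
p=(proj(d,[x,y,.0725])-[325,285]+.5)*10; cv2.circle(im,tuple(p.astype(int)),3,(255,255,255),-1)
p=(proj(d,[x,y,.0525])-[325,285]+.5)*10; cv2.circle(im,tuple(p.astype(int)),3,(255,255,255),-1)
cv2.imwrite('pics/c8.png',im)
E
```

```text
(no output)
```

View pics/c8.png

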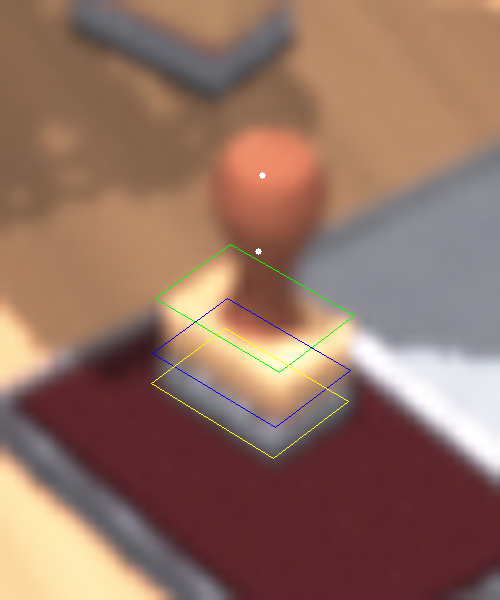

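View pics/c7.png

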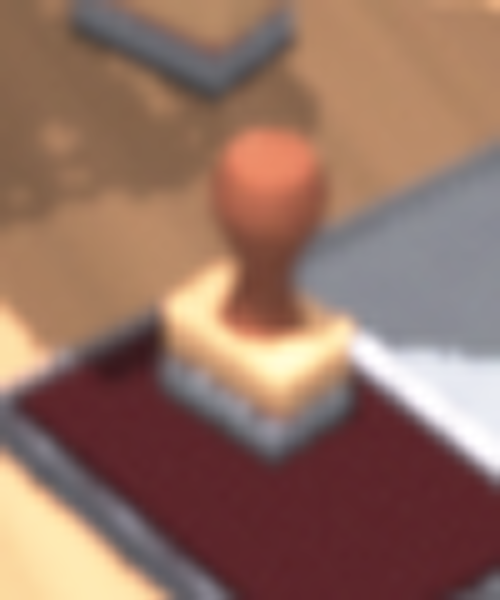

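```bash
python3 - <<'E'
from h import *
d=load('side')
base=cv2.resize(d['img'][285:345,325:375],None,fx=7,fy=7,interpolation=cv2.INTER_CUBIC)
out=[]
for deg in (14,19,29):
  im=base.copy()
  x,y,th=.4885,-.3118,np.radians(deg)
  for z,c in((.0375,(0,255,0)),(.014,(0,255,255))):
    q=[]
    for a,b in((-1,-1),(1,-1),(1,1),(-1,1)):
        X=[x+np.cos(th)*a*.0125-np.sin(th)*b*.017,y+np.sin(th)*a*.0125+np.cos(th)*b*.017,z]
        q.append((proj(d,X)-[325,285]+.5)*7)
    cv2.polylines(im,[np.array(q,int).reshape(-1,1,2)],True,c,1)
  out.append(im[120:350,60:280])
cv2.imwrite('pics/c9.png',np.hstack(out))
s=pickle.load(open('top.pkl','rb'))
import cv2
t=cv2.imread('pics/top0.png')
b=cv2.resize(t[230:265,392:430],None,fx=7,fy=7,interpolation=cv2.INTER_CUBIC);o=[]
for deg in(14,19,24,29):
  im=b.copy();th=np.radians(deg)
  for z,c in((.0375,(0,255,0)),):
    q=[]
    for a,b2 in((-1,-1),(1,-1),(1,1),(-1,1)):
        X=[x+np.cos(th)*a*.0125-np.sin(th)*b2*.017,y+np.sin(th)*a*.0125+np.cos(th)*b2*.017,z]
        q.append((proj(s,X)-[392,230]+.5)*7)
    cv2.polylines(im,[np.array(q,int).reshape(-1,1,2)],True,c,1)
  o.append(im[40:200,40:240])
cv2.imwrite('pics/c10.png',np.hstack(o))
E
```

```text
(no output)
```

View pics/c9.png

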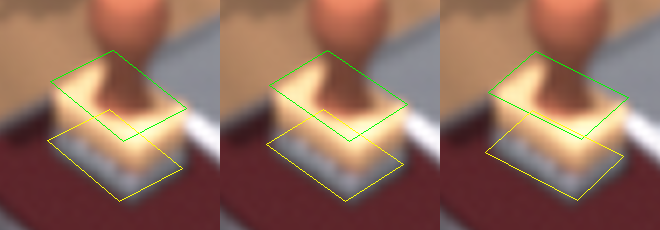

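View pics/c10.png

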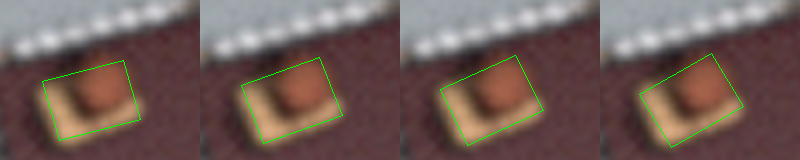

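```bash
python3 -c "
from h import *
tgt([.488,-.3115,.12],112)"
```

```text
t 9.1167 tcp [ 0.4876 -0.2569  0.1909] clampxy [-0.0368 -0.3431] psi 97.81 op 0.597 F [ 0.6  0.2 -0.1]
shift [-0.361 -0.047  0.472] turn [ 0.     0.    -0.495] q6 -0.74
```

Request:
send_rows(
  motion=[
    [[-0.15,-0.02,0],[0,0,-0.2],0.6],
    [[-0.36,-0.05,0.0],[0,0,-0.4],0.6],
    [[-0.36,-0.05,0.2],[0,0,-0.5],0.6],
    [[-0.36,-0.05,0.35],[0,0,-0.5],0.6],
    [[-0.36,-0.05,0.47],[0,0,-0.5],0.6],
    [[-0.36,-0.05,0.47],[0,0,-0.5],0.6],
    [[-0.36,-0.05,0.47],[0,0,-0.5],0.6],
    [[-0.36,-0.05,0.47],[0,0,-0.5],0.6],
  ],
)

```text
time_s: 9.78
tcp_pos: [0.488, -0.3124, 0.1213]
tcp_rot: [0.001, 0.558, 0.83, -0.0]
wrist_force: [-0.1, 0.3, -0.0]
opening: 0.597
```

```bash
python3 -c "
from h import *
tgt([.488,-.3115,.0525],112)
d=shot('side','side6');crop(d,'c11',320,230,400,330,6)"
```

```text
t 9.7833 tcp [ 0.488  -0.3124  0.1213] clampxy [-0.0438 -0.3982] psi 112.1 op 0.597 F [-0.1  0.3 -0. ]
shift [0.006 0.002 0.459] turn [0.001 0.003 0.004] q6 -1.07
```

View pics/c11.png

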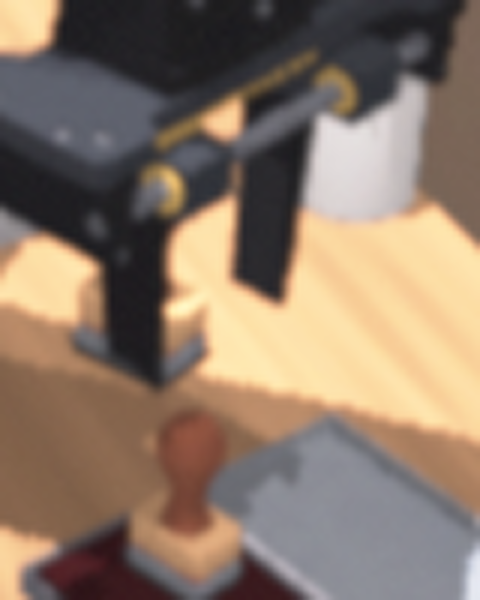

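Request:
send_rows(
  motion=[
    [[0,0,0.15],[0,0,0],0.6],
    [[0,0,0.3],[0,0,0],0.6],
    [[0,0,0.4],[0,0,0],0.6],
    [[0,0,0.46],[0,0,0],0.6],
    [[0,0,0.46],[0,0,0],0.45],
    [[0,0,0.46],[0,0,0],0.35],
    [[0,0,0.46],[0,0,0],0.3],
    [[0,0,0.46],[0,0,0],0.3],
  ],
  force=20,
)

```text
time_s: 10.5
tcp_pos: [0.4879, -0.3129, 0.0524]
tcp_rot: [0.001, 0.559, 0.829, -0.0]
wrist_force: [0.2, 0.2, 0.7]
opening: 0.373
```

```bash
python3 -c "
from h import *
tgt([.488,-.3115,.0525],112)
d=shot('side','side7');crop(d,'c12',310,240,400,350,6)"
```

```text
t 10.5 tcp [ 0.4879 -0.3129  0.0524] clampxy [-0.044  -0.3987] psi 112.06 op 0.373 F [0.2 0.2 0.7]
shift [ 0.008  0.004 -0.001] turn [0.002 0.004 0.002] q6 -1.07
```

View pics/c12.png

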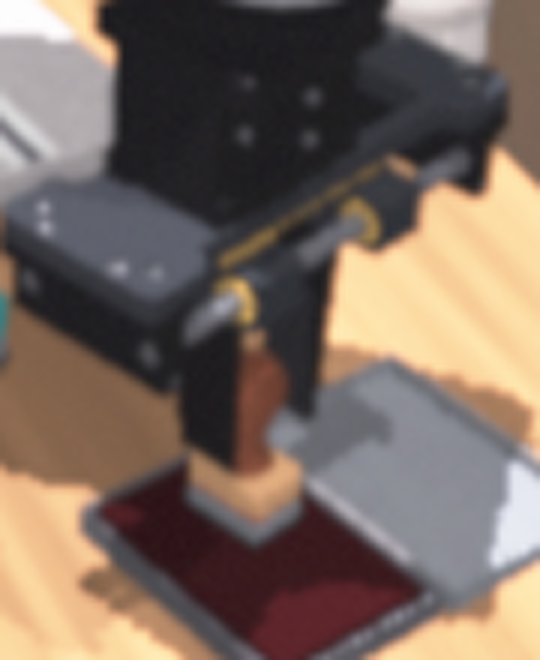

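Request:
send_rows(
  motion=[
    [[0.008,0.004,0],[0,0,0],0.3],
    [[0.008,0.004,0],[0,0,0],0.2],
    [[0.008,0.004,0],[0,0,0],0.15],
    [[0.008,0.004,0],[0,0,0],0.1],
    [[0.008,0.004,0],[0,0,0],0.1],
    [[0.008,0.004,0],[0,0,0],0.1],
    [[0.008,0.004,0],[0,0,0],0.1],
    [[0.008,0.004,0],[0,0,0],0.1],
  ],
  force=20,
)

```text
time_s: 11.22
tcp_pos: [0.4875, -0.3112, 0.0511]
tcp_rot: [0.0, 0.559, 0.829, -0.0]
wrist_force: [-0.1, -0.6, 0.3]
opening: 0.237
```

```bash
python3 -c "
from h import *
tgt([.488,-.3115,.0525],112)
d=shot('side','side8');crop(d,'c13',310,240,400,350,6)"
```

```text
t 11.2167 tcp [ 0.4875 -0.3112  0.0511] clampxy [-0.0441 -0.397 ] psi 112.06 op 0.237 F [-0.1 -0.6  0.3]
shift [-0.003  0.002 -0.009] turn [0.    0.    0.002] q6 -1.07
```

View pics/c13.png

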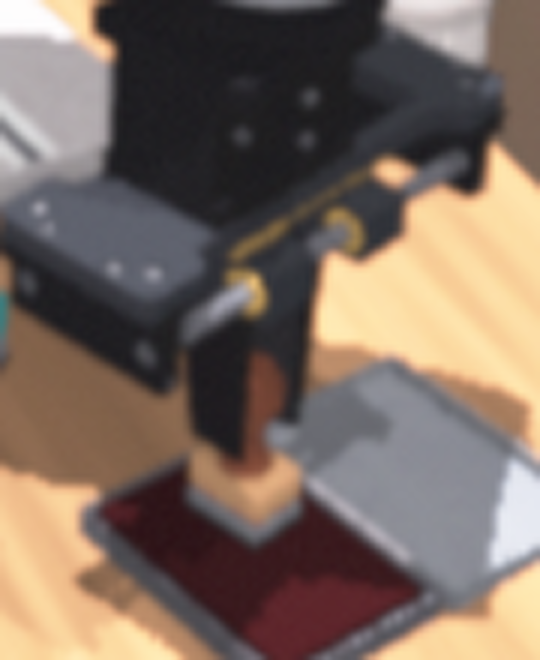

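Request:
send_rows(
  motion=[
    [[0,0,0],[0,0,0],0.1],
    [[0,0,0],[0,0,0],0.1],
    [[0,0,-0.05],[0,0,0],0.1],
    [[0,0,-0.15],[0,0,0],0.1],
    [[0,0,-0.3],[0,0,0],0.1],
    [[0,0,-0.5],[0,0,0],0.1],
    [[0,0,-0.65],[0,0,0],0.1],
    [[0,0,-0.65],[0,0,0],0.1],
  ],
  force=30,
)

```text
time_s: 11.93
tcp_pos: [0.4887, -0.3122, 0.1534]
tcp_rot: [0.003, 0.559, 0.829, -0.0]
wrist_force: [-0.3, -0.2, -0.8]
opening: 0.235
```

```bash
python3 -c "
from h import *
tgt([*cw(-.0214,.044),.18],97.65)
d=shot('side','side9');crop(d,'c14',310,200,400,310,6)"
```

```text
t 11.9333 tcp [ 0.4887 -0.3122  0.1534] clampxy [-0.0431 -0.3981] psi 112.06 op 0.235 F [-0.3 -0.2 -0.8]
shift [ 2.818  0.874 -0.191] turn [0.007 0.011 0.503] q6 -1.07
```

View pics/c14.png

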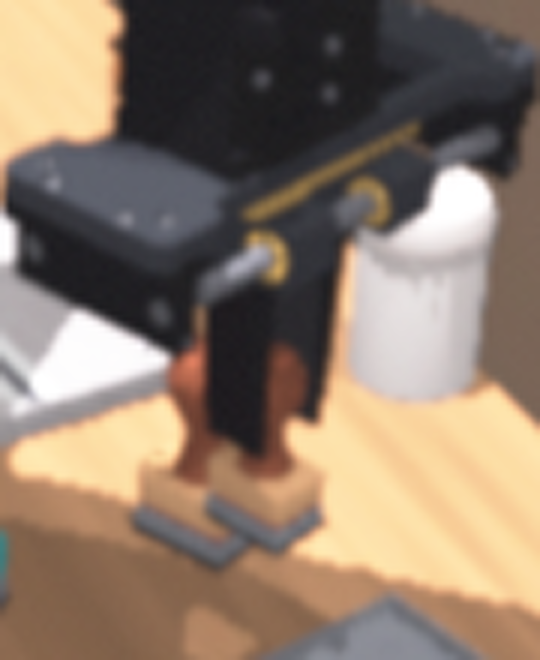

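Request:
send_rows(
  motion=[
    [[0.1,0.03,-0.15],[0,0,0],0.1],
    [[0.3,0.1,-0.2],[0,0,0],0.1],
    [[0.5,0.16,-0.2],[0,0,0.1],0.1],
    [[0.75,0.24,-0.2],[0,0,0.2],0.1],
    [[1,0.31,-0.2],[0,0,0.3],0.1],
    [[1,0.31,-0.2],[0,0,0.4],0.1],
    [[1,0.31,-0.2],[0,0,0.5],0.1],
    [[1,0.31,-0.2],[0,0,0.5],0.1],
  ],
)

```text
time_s: 12.65
tcp_pos: [0.4739, -0.1539, 0.178]
tcp_rot: [-0.001, 0.658, 0.753, -0.0]
wrist_force: [-0.0, 0.0, -1.1]
opening: 0.231
```

```bash
python3 -c "
from h import *
tgt([*cw(-.0214,.044),.18],97.65)"
```

```text
t 12.65 tcp [ 0.4739 -0.1539  0.178 ] clampxy [-0.0367 -0.2392] psi 97.68 op 0.231 F [-0.   0.  -1.1]
shift [ 1.888  0.103 -0.012] turn [-0.002 -0.001  0.001] q6 -0.58
```

Request:
send_rows(
  motion=[
    [[0.15,0.01,0],[0,0,0],0.1],
    [[0.35,0.02,0],[0,0,0],0.1],
    [[0.55,0.03,0],[0,0,0],0.1],
    [[0.75,0.04,0],[0,0,0],0.1],
    [[0.95,0.05,0],[0,0,0],0.1],
    [[0.95,0.05,0],[0,0,0],0.1],
    [[0.95,0.05,0],[0,0,0],0.1],
    [[0.95,0.05,0],[0,0,0],0.1],
  ],
)

```text
time_s: 13.32
tcp_pos: [0.4625, -0.0129, 0.1783]
tcp_rot: [-0.0, 0.657, 0.754, -0.0]
wrist_force: [0.4, -0.5, 0.0]
opening: 0.237
```

Request:
send_rows(
  motion=[
    [[0.15,0.01,0],[0,0,0],0.1],
    [[0.35,0.02,0],[0,0,0],0.1],
    [[0.55,0.03,0],[0,0,0],0.1],
    [[0.75,0.04,0],[0,0,0],0.1],
    [[0.94,0.05,0],[0,0,0],0.1],
    [[0.94,0.05,0],[0,0,0],0.1],
    [[0.94,0.05,0],[0,0,0],0.1],
    [[0.94,0.05,0],[0,0,0],0.1],
  ],
)

```text
time_s: 13.98
tcp_pos: [0.4512, 0.1272, 0.1783]
tcp_rot: [-0.0, 0.658, 0.753, -0.0]
wrist_force: [-0.2, -0.4, 0.2]
opening: 0.234
```

```bash
python3 -c "
from h import *
tgt([*cw(-.0214,.044),.14],97.65)
d=shot('side','side10');crop(d,'c15',220,120,330,230,6)
d=shot('top','top10')
"
```

```text
t 13.9833 tcp [0.4512 0.1272 0.1783] clampxy [-0.0217  0.0424] psi 97.71 op 0.234 F [-0.2 -0.4  0.2]
shift [0.011 0.002 0.256] turn [-0.001  0.001  0.002] q6 -0.0
```

View pics/c15.png

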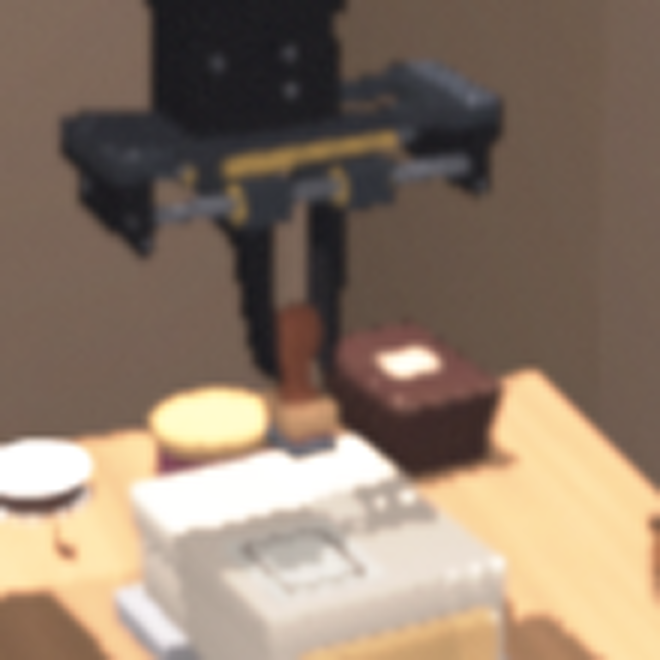

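View pics/top10.png

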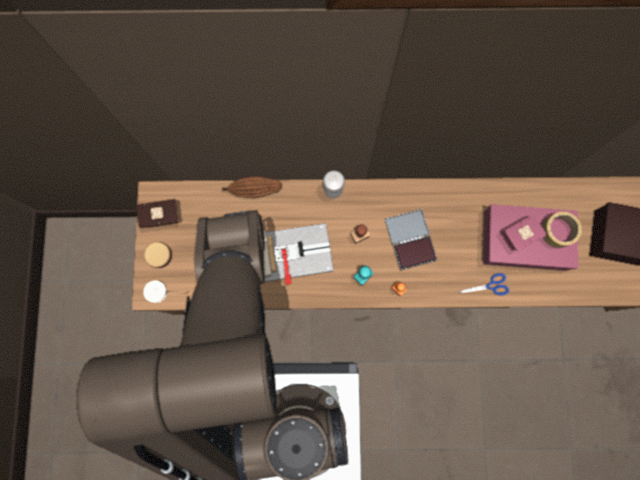

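Request:
send_rows(
  motion=[
    [[0.01,0,0.05],[0,0,0],0.1],
    [[0.01,0,0.15],[0,0,0],0.1],
    [[0.01,0,0.25],[0,0,0],0.1],
    [[0.01,0,0.3],[0,0,0],0.1],
    [[0.01,0,0.33],[0,0,0],0.1],
    [[0.01,0,0.33],[0,0,0],0.1],
    [[0.01,0,0.33],[0,0,0],0.1],
    [[0.01,0,0.33],[0,0,0],0.1],
  ],
)

```text
time_s: 14.75
tcp_pos: [0.4511, 0.1297, 0.1296]
tcp_rot: [0.0, 0.658, 0.753, 0.0]
wrist_force: [-0.2, 0.1, -1.0]
opening: 0.239
```

```bash
cat > ov.py <<'E'
from h import *
import sys
tag=sys.argv[1]; zb=float(sys.argv[2]); dx,dy,dth=[float(a) for a in sys.argv[3:6]]
st=get_state(); d=shot('side','side_'+tag)
u0,v0,k=240,170,12
im=cv2.resize(d['img'][v0:v0+50,u0:u0+60],None,fx=k,fy=k,interpolation=cv2.INTER_CUBIC); raw=im.copy()
def poly(c,th,hx,hy,z,col):
    q=[]
    for a,b in((-1,-1),(1,-1),(1,1),(-1,1)):
        X=[c[0]+np.cos(th)*a*hx-np.sin(th)*b*hy,c[1]+np.sin(th)*a*hx+np.cos(th)*b*hy,z]
        q.append((proj(d,X)-[u0,v0]+.5)*k)
    cv2.polylines(im,[np.array(q,int).reshape(-1,1,2)],True,col,1)
poly(cw(-.0214,.044),TH,.0185,.024,.080,(255,0,0))
poly(cw(-.0008,.079),TH,.061,.081,.080,(255,0,255))
c=st['tcp_pos'][:2]+[dx,dy]; th=TH+np.radians(dth)
poly(c,th,.0125,.017,zb,(0,255,255)); poly(c,th,.0125,.017,zb+.0235,(0,255,0))
cv2.imwrite(f'pics/ov_{tag}.png',im); cv2.imwrite(f'pics/raw_{tag}.png',raw)
tgt([*cw(-.0214,.044),.1145],97.65)
E
python3 ov.py a 0.0925 0 0 0
```

```text
t 14.8 tcp [0.4511 0.1297 0.1296] clampxy [-0.0216  0.0449] psi 97.73 op 0.232 F [ 0.6 -0.  -0.7]
shift [-0.006  0.001  0.101] turn [0.002 0.    0.003] q6 0.0
```

View pics/ov_a.png

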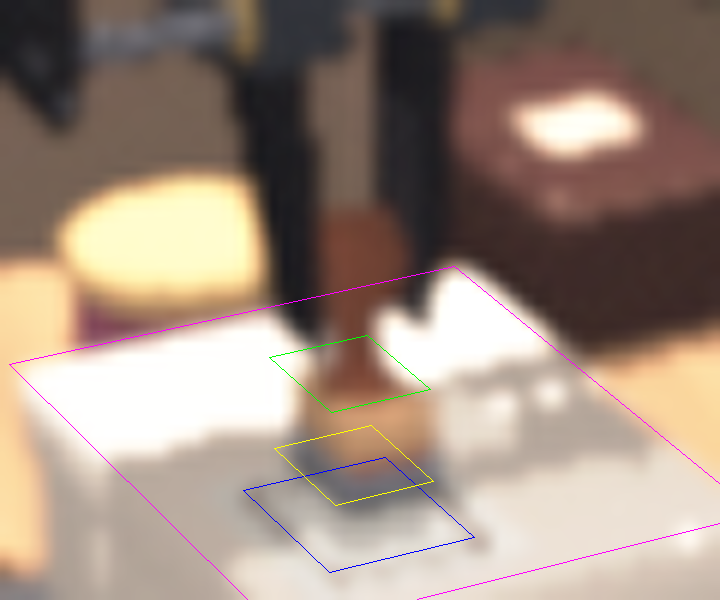

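View pics/raw_a.png

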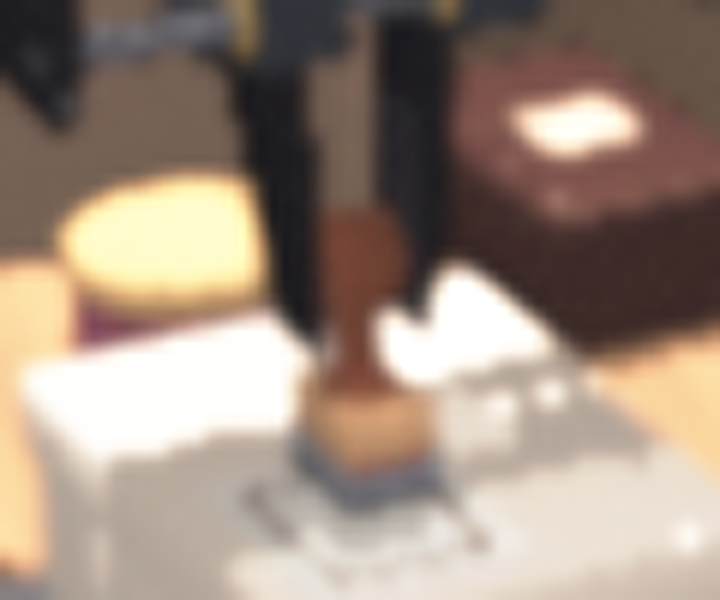

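Request:
send_rows(
  motion=[
    [[0,0,-0.15],[0,0,0],0.1],
    [[0,0,-0.35],[0,0,0],0.1],
    [[-0.2,0,-0.55],[0,0,0],0.1],
    [[-0.45,0,-0.7],[0,0,0],0.1],
    [[-0.7,0,-0.7],[0,0,0],0.1],
    [[-1,0,-0.7],[0,0,0],0.1],
    [[-1,0,-0.7],[0,0,0],0.1],
    [[-1,0,-0.7],[0,0,0],0.1],
  ],
)

```text
time_s: 15.47
tcp_pos: [0.4711, -0.0208, 0.2346]
tcp_rot: [0.0, 0.659, 0.752, 0.0]
wrist_force: [-0.2, 0.1, -0.1]
opening: 0.233
```

Request:
send_rows(
  motion=[
    [[-0.25,0,0],[0,0,0],0.1],
    [[-0.5,0,0],[0,0,0],0.1],
    [[-0.75,0,0],[0,0,0],0.1],
    [[-1,0,0],[0,0,0],0.1],
    [[-1,0,0],[0,0,0],0.1],
    [[-1,0,0],[0,0,0],0.1],
    [[-1,0,0],[0,0,0],0.1],
    [[-1,0,0],[0,0,0],0.1],
  ],
)

```text
time_s: 16.13
tcp_pos: [0.4911, -0.1659, 0.2342]
tcp_rot: [-0.0, 0.657, 0.754, 0.0]
wrist_force: [-0.8, -0.2, -0.5]
opening: 0.235
```

Request:
send_rows(
  motion=[
    [[-0.25,-0.25,0],[0,0,0],0.1],
    [[-0.5,-0.5,0],[0,0,0],0.1],
    [[-0.75,-0.7,0],[0,0,0],0.1],
    [[-1,-0.8,0],[0,0,0],0.1],
    [[-1,-0.8,0],[0,0,0],0.1],
    [[-1,-0.8,0],[0,0,0],0.1],
    [[-1,-0.8,0],[0,0,0],0.1],
    [[-1,-0.8,0],[0,0,0],0.1],
  ],
)

```text
time_s: 16.8
tcp_pos: [0.3928, -0.331, 0.2342]
tcp_rot: [-0.0, 0.657, 0.754, 0.0]
wrist_force: [0.3, 0.4, 0.0]
opening: 0.238
```

```bash
python3 -c "
from h import *
tgt([.3,-.45,.23],97.65)
d=shot('side','side20');print(proj(d,get_state()['tcp_pos']))"
```

```text
t 16.8 tcp [ 0.3928 -0.331   0.2342] clampxy [-0.1406 -0.404 ] psi 97.79 op 0.238 F [0.3 0.4 0. ]
shift [-0.702 -0.721  0.028] turn [ 0.    -0.001  0.005] q6 -0.97
[312.01491493 248.92516948]
```

View pics/side20.png

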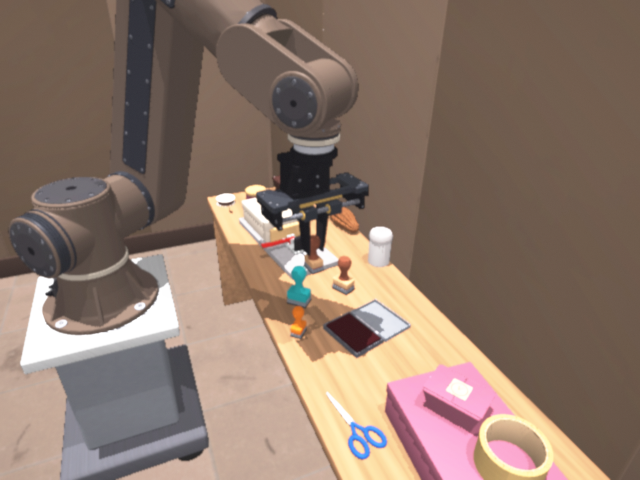

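Request:
send_rows(
  motion=[
    [[-0.25,-0.2,0],[0,0,0],0.1],
    [[-0.5,-0.4,0],[0,0,0],0.1],
    [[-0.75,-0.7,0],[0,0,0],0.1],
    [[-1,-0.95,0],[0,0,0],0.1],
    [[-1,-1,0],[0,0,0],0.1],
    [[-1,-1,0],[0,0,0],0.1],
    [[-1,-1,0],[0,0,0],0.1],
    [[-1,-1,0],[0,0,0],0.1],
  ],
)

```text
time_s: 17.52
tcp_pos: [0.2649, -0.5001, 0.2341]
tcp_rot: [-0.0, 0.658, 0.753, 0.0]
wrist_force: [0.5, 0.6, -1.3]
opening: 0.233
```

```bash
cat > near.py <<'E'
from h import *
import sys
st=get_state(); d=load('side'); tcp=st['tcp_pos']; c0=proj(d,tcp-[0,0,.02]).astype(int)
u0,v0=c0-[30,25]; k=10
out=[]
for a in sys.argv[2:]:
    dth,dx,dy,dz=map(float,a.split(','))
    im=cv2.resize(d['img'][v0:v0+50,u0:u0+60],None,fx=k,fy=k,interpolation=cv2.INTER_CUBIC)
    w,x,y,z=st['tcp_rot']; R=Ro.from_quat([x,y,z,w]).as_matrix()
    psi=np.arctan2(R[1,0],R[0,0]); th=psi-np.pi/2+np.radians(dth)
    c=tcp[:2]+[dx,dy]
    for h,col in ((-.0371,(0,255,255)),(-.0286,(255,0,0)),(-.0136,(0,255,0))):
        q=[]
        for a_,b in((-1,-1),(1,-1),(1,1),(-1,1)):
            X=[c[0]+np.cos(th)*a_*.0125-np.sin(th)*b*.017,c[1]+np.sin(th)*a_*.0125+np.cos(th)*b*.017,tcp[2]+h+dz]
            q.append((proj(d,X)-[u0,v0]+.5)*k)
        if dth<90: cv2.polylines(im,[np.array(q,int).reshape(-1,1,2)],True,col,1)
    out.append(im)
cv2.imwrite('pics/'+sys.argv[1]+'.png',np.hstack(out)[:, :])
E
python3 -c "
from h import *
tgt([.3,-.45,.23],97.65)
d=shot('side','side21');print(proj(d,get_state()['tcp_pos']))"
python3 near.py n1 99,0,0,0 ; python3 near.py n2 0,0,0,0
```

```text
t 17.5167 tcp [ 0.2649 -0.5001  0.2341] clampxy [-0.2899 -0.5545] psi 97.77 op 0.233 F [ 0.5  0.6 -1.3]
shift [0.299 0.277 0.027] turn [ 0.    -0.001  0.004] q6 -1.34
[272.6283429  326.06947192]
```

View pics/n1.png

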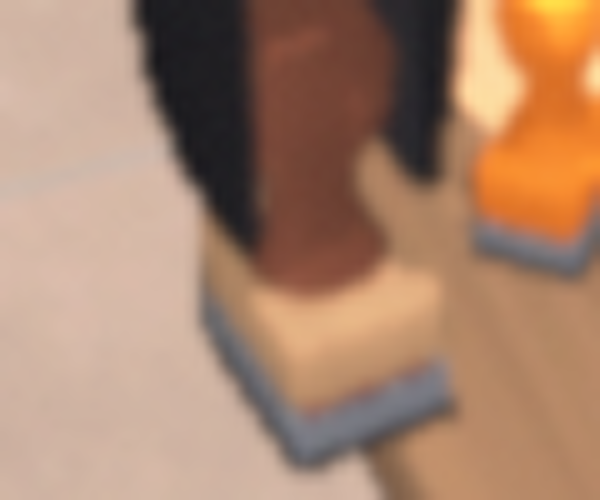

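View pics/n2.png

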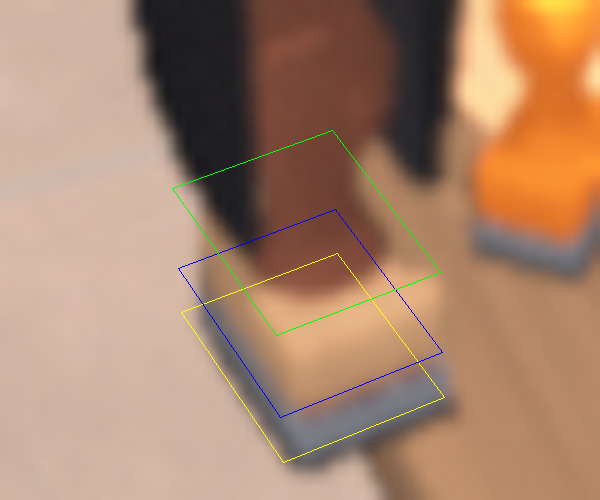

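```bash
python3 near.py n3 -5,0.0015,0.0005,-.001 0,0.0015,0.0005,-.001 ; python3 near.py n4 5,0.0015,0.0005,-.001 10,0.0015,0.0005,-.001; python3 -c "
import cv2,numpy as np
a=cv2.imread('pics/n3.png');b=cv2.imread('pics/n4.png')
o=np.vstack([np.hstack([a[100:,150:500],a[100:,750:1100]]),np.hstack([b[100:,150:500],b[100:,750:1100]])])
cv2.imwrite('pics/n5.png',cv2.resize(o,None,fx=.75,fy=.75))"
```

```text
(no output)
```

View pics/n5.png

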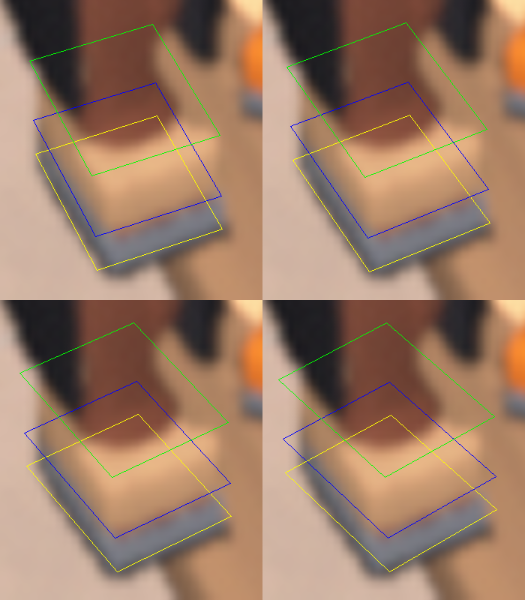

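Request:
send_rows(
  motion=[
    [[0.25,0.25,0],[0,0,0],0.1],
    [[0.5,0.5,0],[0,0,0],0.1],
    [[0.75,0.75,0],[0,0,0],0.1],
    [[1,1,0],[0,0,0],0.1],
    [[1,1,0],[0,0,0],0.1],
    [[1,1,0],[0,0,0],0.1],
    [[1,1,0],[0,0,0],0.1],
    [[1,1,0],[0,0,0],0.1],
  ],
)

```text
time_s: 18.23
tcp_pos: [0.3931, -0.3312, 0.2344]
tcp_rot: [0.0, 0.657, 0.754, -0.0]
wrist_force: [-0.1, -1.0, 0.1]
opening: 0.232
```

Request:
send_rows(
  motion=[
    [[0.25,0.2,0],[0,0,0],0.1],
    [[0.5,0.4,0],[0,0,0],0.1],
    [[0.75,0.6,0],[0,0,0],0.1],
    [[1,0.8,0],[0,0,0],0.1],
    [[1,0.8,0],[0,0,0],0.1],
    [[1,0.8,0],[0,0,0],0.1],
    [[1,0.8,0],[0,0,0],0.1],
    [[1,0.8,0],[0,0,0],0.1],
  ],
)

```text
time_s: 18.9
tcp_pos: [0.4907, -0.1685, 0.234]
tcp_rot: [-0.0, 0.658, 0.753, -0.0]
wrist_force: [0.5, 0.0, -0.0]
opening: 0.235
```

Request:
send_rows(
  motion=[
    [[0.25,0,0],[0,0,0],0.1],
    [[0.5,0,0],[0,0,0],0.1],
    [[0.75,0,0],[0,0,0],0.1],
    [[1,0,0],[0,0,0],0.1],
    [[1,0,0],[0,0,0],0.1],
    [[1,0,0],[0,0,0],0.1],
    [[1,0,0],[0,0,0],0.1],
    [[1,0,0],[0,0,0],0.1],
  ],
)

```text
time_s: 19.57
tcp_pos: [0.4711, -0.0205, 0.2341]
tcp_rot: [0.0, 0.659, 0.752, -0.0]
wrist_force: [0.1, -0.3, -0.2]
opening: 0.233
```

```bash
python3 -c "
from h import *
tgt([*cw(-.0214,.044),.14],97.65)"
```

```text
t 19.5667 tcp [ 0.4711 -0.0205  0.2341] clampxy [-0.0217 -0.1067] psi 97.61 op 0.233 F [ 0.1 -0.3 -0.2]
shift [1.005e+00 1.000e-03 6.270e-01] turn [ 0.     0.001 -0.001] q6 -0.32
```

```bash
python3 -c "
from h import *
s=shot('top','top30');crop(s,'t30',195,215,295,300,7)
d=shot('side','side30');crop(d,'s30',235,180,315,250,9)"
```

```text
(no output)
```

View pics/t30.png

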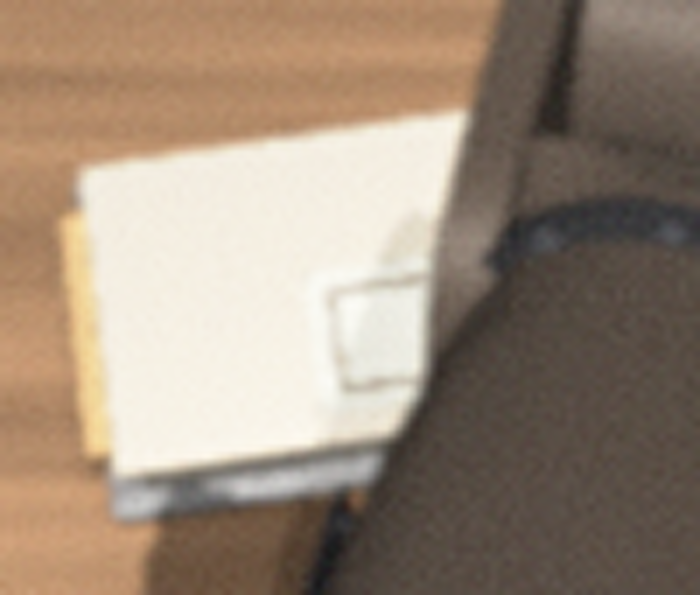

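View pics/s30.png

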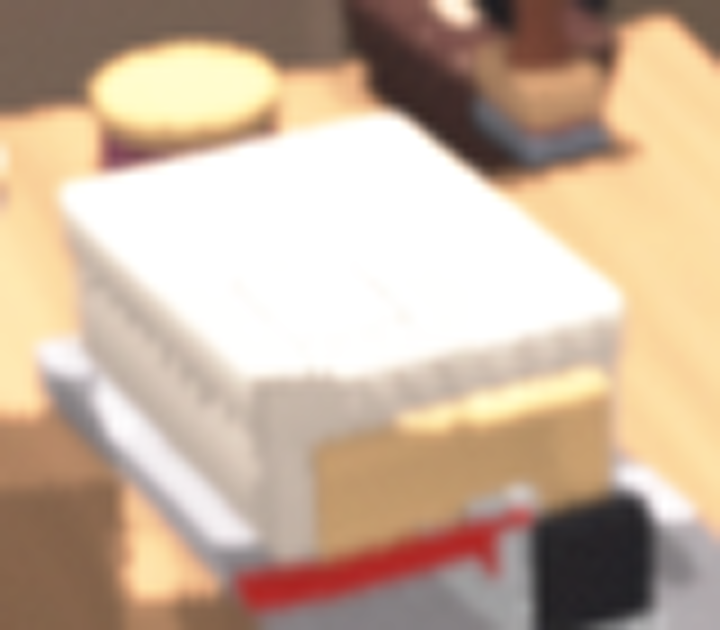

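```bash
python3 - <<'E'
from h import *
s=load('top'); d=load('side')
def P(u,v,h=.08): return atz(s,195+(u+.5)/7-.5,215+(v+.5)/7-.5,h)
a,b,c0,c1=P(330,291),P(344,388),P(80,170),P(113,475)
print('frame far edge',a,b,wc(a),wc(b),'mid',wc((a+b)/2),np.degrees(np.arctan2(*(a-b)[[1,0]])))
print('carton far edge',wc(c0),wc(c1),np.degrees(np.arctan2(*(c0-c1)[[1,0]])))
for n,u,v in(('L',62,187),('B',395,110),('R',620,297),('F',255,380)):
    print(n,wc(atz(d,235+(u+.5)/9-.5,180+(v+.5)/9-.5,.08)))
E
```

```text
frame far edge [0.46713787 0.1573645  0.08      ] [0.42883418 0.15123573 0.08      ] [-0.00194131  0.07014726] [-0.04071996  0.06917207] mid [-0.02133064  0.06965967] 9.090547460840567
carton far edge [0.05997139 0.16201797] [-0.06176616  0.1618542 ] 7.727079096917598
L [-0.06004872  0.1553069 ]
B [0.06283492 0.1577878 ]
R [ 0.06184254 -0.00395849]
F [-0.06071523  0.00102107]
```

Request:
send_rows(
  motion=[
    [[0.25,0,0],[0,0,0],0.1],
    [[0.5,0,0],[0,0,0],0.1],
    [[0.75,0,0],[0,0,0],0.1],
    [[1,0,0.1],[0,0,0],0.1],
    [[1,0,0.3],[0,0,0],0.1],
    [[1,0,0.5],[0,0,0],0.1],
    [[1,0,0.7],[0,0,0],0.1],
    [[1,0,0.7],[0,0,0],0.1],
  ],
)

```text
time_s: 20.33
tcp_pos: [0.4489, 0.1289, 0.125]
tcp_rot: [-0.002, 0.658, 0.753, -0.003]
wrist_force: [-0.1, 0.5, -0.2]
opening: 0.236
```

```bash
python3 ov.py b 0.088 0 0 0; python3 -c "
from h import *
tgt([*cw(-.0214,.0435),.117],97.65)"
```

```text
t 20.3833 tcp [0.4499 0.1289 0.1275] clampxy [-0.0228  0.0443] psi 97.68 op 0.236 F [ 0.4 -0.4 -0.4]
shift [-0.002  0.01   0.087] turn [-0.01   0.     0.001] q6 0.0
t 20.3833 tcp [0.4499 0.1289 0.1275] clampxy [-0.0228  0.0443] psi 97.68 op 0.236 F [ 0.4 -0.4 -0.4]
shift [-0.005  0.009  0.07 ] turn [-0.01   0.     0.001] q6 0.0
```

View pics/raw_b.png

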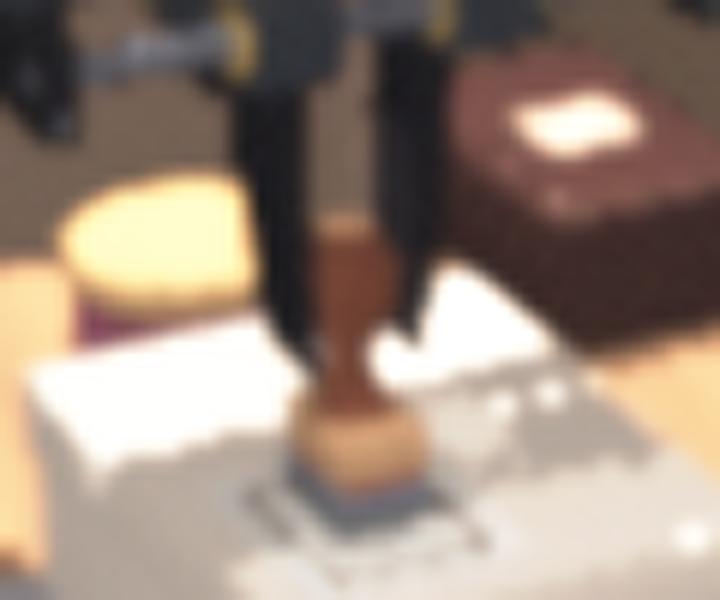

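View pics/ov_b.png

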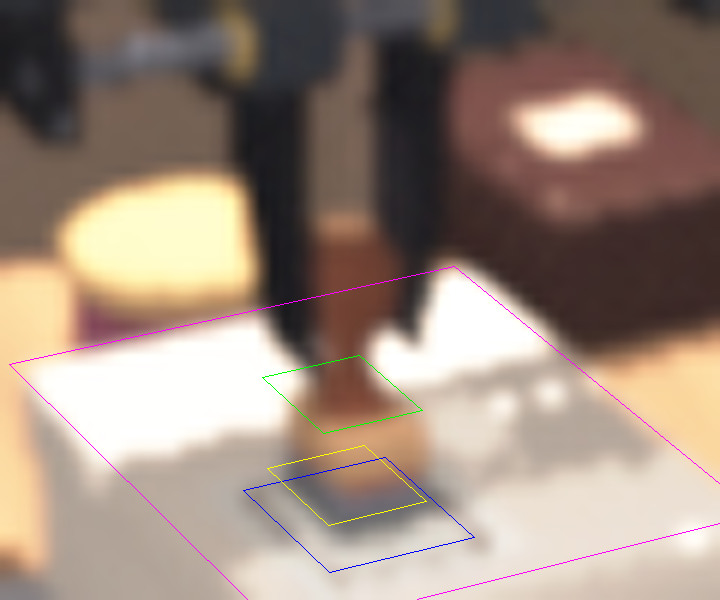

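```bash
python3 -c "
from h import *
tgt([*cw(-.0214,.0455),.119],97.65)"
```

```text
t 20.3833 tcp [0.4499 0.1289 0.1275] clampxy [-0.0228  0.0443] psi 97.68 op 0.236 F [ 0.4 -0.4 -0.4]
shift [0.008 0.009 0.057] turn [-0.01   0.     0.001] q6 0.0
```

Request:
send_rows(
  motion=[
    [[0.008,0.003,0],[0,0,0],0.1],
    [[0.008,0.003,0],[0,0,0],0.1],
    [[0.008,0.003,0.02],[0,0,0],0.1],
    [[0.008,0.003,0.03],[0,0,0],0.1],
    [[0.008,0.003,0.04],[0,0,0],0.1],
    [[0.008,0.003,0.04],[0,0,0],0.1],
    [[0.008,0.003,0.04],[0,0,0],0.1],
    [[0.008,0.003,0.04],[0,0,0],0.1],
  ],
)

```text
time_s: 21.05
tcp_pos: [0.4511, 0.131, 0.1232]
tcp_rot: [0.0, 0.658, 0.753, 0.0]
wrist_force: [1.0, -0.0, -0.3]
opening: 0.236
```

```bash
python3 -c "
from h import *
tgt([*cw(-.0214,.0455),.1145],97.65)"
```

```text
t 21.05 tcp [0.4511 0.131  0.1232] clampxy [-0.0214  0.0461] psi 97.74 op 0.236 F [ 1.  -0.  -0.3]
shift [-0.004 -0.     0.058] turn [0.    0.    0.003] q6 0.01
```

Request:
send_rows(
  motion=[
    [[-0.004,0,0.01],[0,0,0],0.1],
    [[-0.004,0,0.02],[0,0,0],0.1],
    [[-0.004,0,0.03],[0,0,0],0.1],
    [[-0.004,0,0.04],[0,0,0],0.1],
    [[-0.004,0,0.045],[0,0,0],0.1],
    [[-0.004,0,0.045],[0,0,0],0.1],
    [[-0.004,0,0.045],[0,0,0],0.1],
    [[-0.004,0,0.045],[0,0,0],0.1],
  ],
)

```text
time_s: 21.72
tcp_pos: [0.4512, 0.1304, 0.1165]
tcp_rot: [0.0, 0.658, 0.753, 0.0]
wrist_force: [-0.1, -0.4, 1.4]
opening: 0.234
```

```bash
python3 ov.py c 0.080 0 0 0
```

```text
t 21.7667 tcp [0.4512 0.1304 0.1165] clampxy [-0.0213  0.0455] psi 97.74 op 0.233 F [-0.2 -0.1  2.2]
shift [-0.01  -0.     0.013] turn [0.    0.    0.003] q6 0.01
```

View pics/raw_c.png

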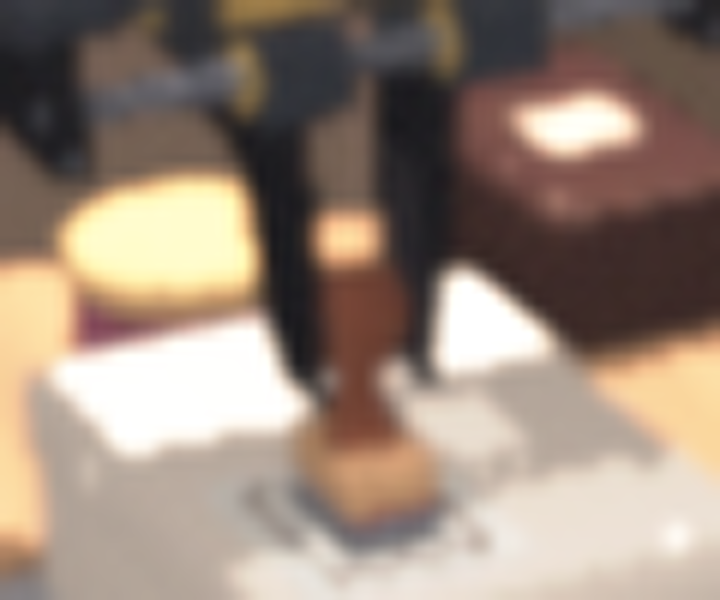

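```bash
python3 - <<'E'
from h import *
d=load('side')
im=d['img'][198:224,256:286].astype(np.float32)
im=np.clip((im-60)*1.4,0,255).astype(np.uint8)
big=cv2.resize(im,None,fx=24,fy=24,interpolation=cv2.INTER_LANCZOS4)
cv2.imwrite('pics/d1.png',big)
o=pickle.load(open('side.pkl','rb'))
b=cv2.imread('pics/side10.png')[198:224,256:286].astype(np.float32)
b=np.clip((b-60)*1.4,0,255).astype(np.uint8)
cv2.imwrite('pics/d2.png',cv2.resize(b,None,fx=24,fy=24,interpolation=cv2.INTER_LANCZOS4))
E
```

```text
(no output)
```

View pics/d1.png

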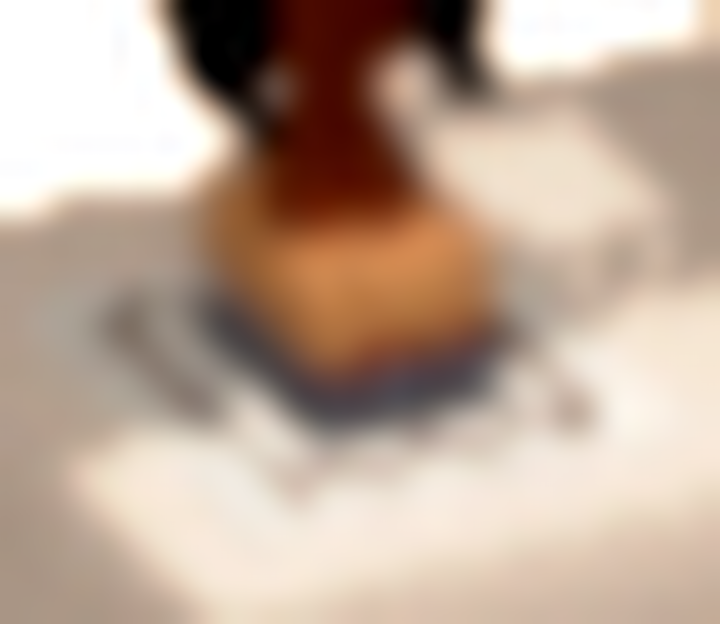

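View pics/d2.png

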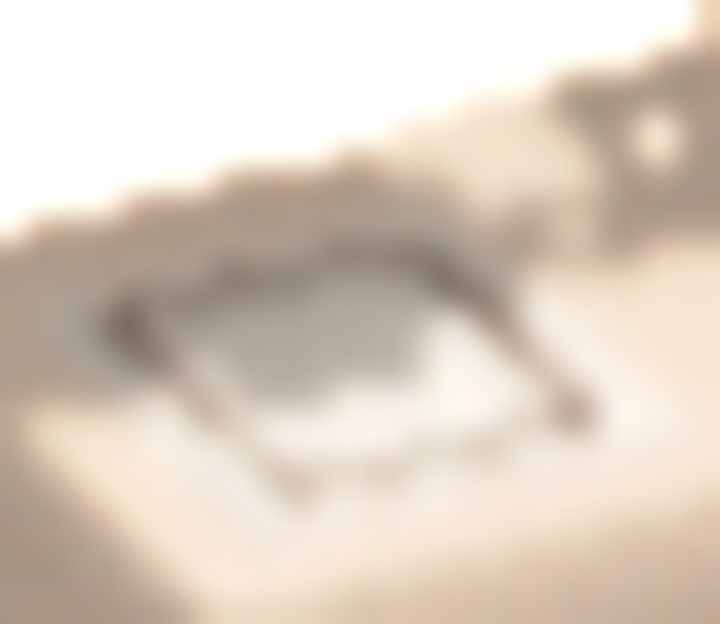

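```bash
python3 - <<'E'
import numpy as np,cv2
src=np.float32([[120,330],[425,255],[578,410],[298,488]])
dst=np.float32([[-19.5,25],[19.5,25],[19.5,-25],[-19.5,-25]])
H=cv2.getPerspectiveTransform(src,dst)
p=np.float32([[208,330],[330,432],[500,375]]).reshape(-1,1,2)
print(cv2.perspectiveTransform(p,H).reshape(-1,2), cv2.perspectiveTransform(np.float32([[[355,370]]]),H))
q=np.float32([[-12.5,17],[-12.5,-17],[12.5,-17],[12.5,17]]).reshape(-1,1,2)
print(cv2.perspectiveTransform(q,np.linalg.inv(H)).reshape(-1,2))
E
```

```text
[[-10.965744  19.86166 ]
 [ -9.898167 -12.986029]
 [ 14.637805 -10.140217]] [[[-0.4097231   0.93534136]]]
[[206.11214 342.46445]
 [323.83914 449.49503]
 [505.66992 399.76776]
 [398.8235  294.04214]]
```

Request:
send_rows(
  motion=[
    [[0,0,-0.03],[0,0,0],0.1],
    [[0,0,-0.05],[0,0,0],0.1],
    [[-0.01,-0.003,-0.05],[0,0,0.04],0.1],
    [[-0.018,-0.007,-0.05],[0,0,0.07],0.1],
    [[-0.018,-0.007,-0.05],[0,0,0.07],0.1],
    [[-0.018,-0.007,-0.03],[0,0,0.07],0.1],
    [[-0.018,-0.007,-0.015],[0,0,0.07],0.1],
    [[-0.018,-0.007,-0.01],[0,0,0.07],0.1],
  ],
)

```text
time_s: 22.43
tcp_pos: [0.4503, 0.1275, 0.1174]
tcp_rot: [-0.0, 0.671, 0.742, -0.0]
wrist_force: [0.0, 0.2, 0.0]
opening: 0.235
```

```bash
cat > d.py <<'E'
from h import *
import sys
d=shot('side','side_'+sys.argv[1])
im=np.clip((d['img'][198:224,256:286].astype(np.float32)-60)*1.4,0,255).astype(np.uint8)
cv2.imwrite('pics/d_'+sys.argv[1]+'.png',cv2.resize(im,None,fx=24,fy=24,interpolation=cv2.INTER_LANCZOS4))
tgt([*cw(-.0222,.043),.1145],95.65)
E
python3 d.py e
```

```text
t 22.4833 tcp [0.4503 0.1275 0.1174] clampxy [-0.0226  0.0428] psi 95.73 op 0.235 F [-0.  -0.   0.5]
shift [0.001 0.002 0.019] turn [-0.001  0.     0.003] q6 0.03
```

View pics/d_e.png

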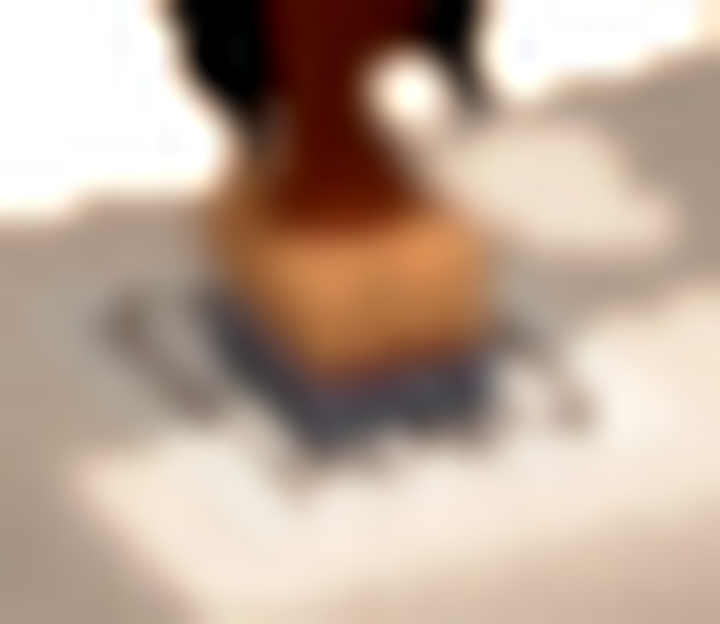

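Request:
send_rows(
  motion=[
    [[0,0,0.004],[0,0,0],0.1],
    [[0,0,0.008],[0,0,0],0.1],
    [[0,0,0.012],[0,0,0],0.1],
    [[0,0,0.016],[0,0,0],0.1],
    [[0,0,0.018],[0,0,0],0.1],
    [[0,0,0.018],[0,0,0],0.1],
    [[0,0,0.018],[0,0,0],0.1],
    [[0,0,0.018],[0,0,0],0.1],
  ],
)

```text
time_s: 23.15
tcp_pos: [0.4505, 0.1276, 0.1152]
tcp_rot: [0.0, 0.671, 0.742, 0.0]
wrist_force: [0.7, -0.8, 2.5]
opening: 0.233
```

```bash
python3 d.py f; python3 -c "
from h import *
d=load('side');crop(d,'s40',235,150,315,250,6)"
```

```text
t 23.2 tcp [0.4505 0.1276 0.1152] clampxy [-0.0224  0.0428] psi 95.73 op 0.236 F [-0.8  0.3  4. ]
shift [0.001 0.001 0.005] turn [0.001 0.    0.003] q6 0.03
```

View pics/d_f.png

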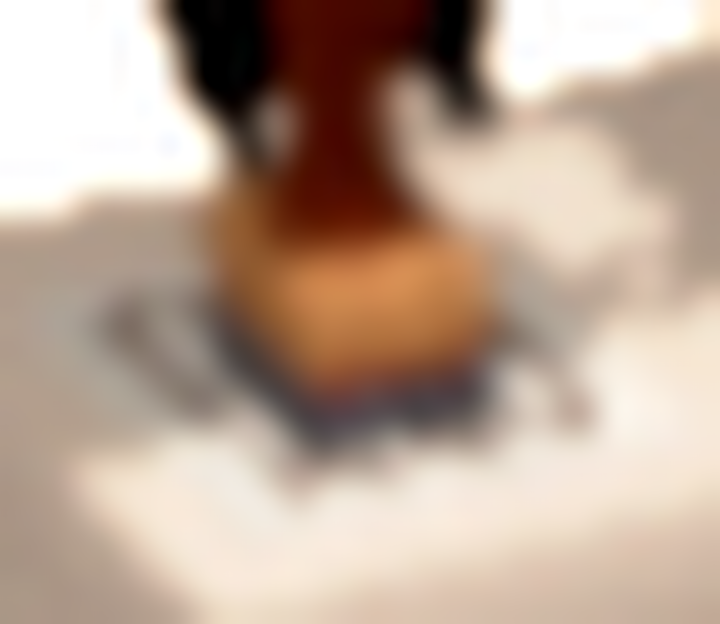

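View pics/s40.png

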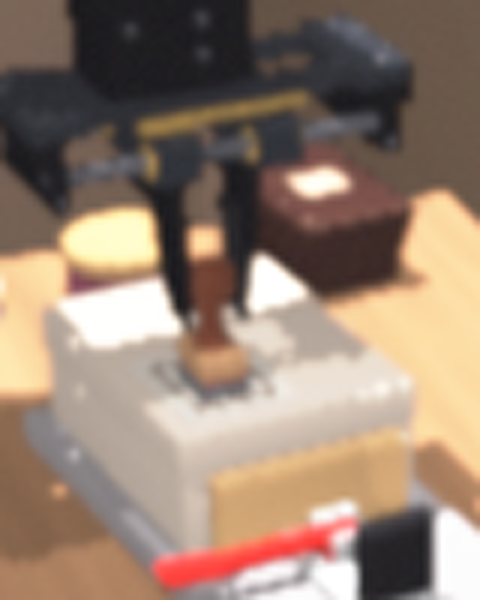

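Request:
send_rows(
  motion=[
    [[0,0,0.003],[0,0,0],0.1],
    [[0,0,0.003],[0,0,0],0.1],
    [[0,0,0.003],[0,0,0],0.1],
    [[0,0,0.003],[0,0,0],0.1],
    [[0,0,0.003],[0,0,0],0.1],
    [[0,0,0.003],[0,0,0],0.1],
    [[0,0,0.003],[0,0,0],0.1],
    [[0,0,0.003],[0,0,0],0.1],
  ],
)

```text
time_s: 23.87
tcp_pos: [0.4505, 0.1276, 0.1147]
tcp_rot: [0.0, 0.671, 0.742, -0.0]
wrist_force: [0.3, -0.6, 4.6]
opening: 0.237
```

```bash
python3 -c "
from h import *
F=[]
for i in range(5):
  snapshot('side'); s=get_state(); F.append(s['wrist_force'])
print(np.mean(F,0),np.array(F)[:,2],s['tcp_pos'],s['opening'],s['time_s'])
print(job_done())"
```

```text
[ 0.8339365  -0.04117685  4.19527827] [3.27842102 4.29026938 4.28150061 4.18370602 4.94249432] [0.45046042 0.1275628  0.11470623] 0.23771851478317824 24.1167
the job is handed in; nothing more can be done
None
```

The job is handed in at 24.1 s on the robot's clock. I pushed the sliding cheek until the carton sat snug between both cheeks; the wrist force jumped to about 29 N as it seated. I then pressed the red lever down to its stop with about 14 N. After that I took the smaller wooden stamp from its pad and lowered it onto the label, where the gripper still holds it at a 30 N grip setting.

**Last checks**
- **Clamp:** the last picture shows the lever level and the carton snug.
- **Push:** the wrist reads about 4.2 N upward. With the stamp's weight added, that is a push of roughly 4.5–5 N, so the cushion is squeezed about 3 mm.
- **Centring:** in the side picture the stamp sits within about 2 mm of the frame's centre. One pixel there is nearly 3 mm, so this is approximate.
- **Squareness:** within about 3 degrees by the same picture.
- **Upright:** the stamp looks upright, but I did not measure the angle separately.

**Checks that disagreed**
- **Yaw:** the first far view of the stamp suggested it was turned about 10 degrees. A closer view gave 0 ± 2 degrees and a later far view about +3, so I corrected by 2 degrees.
- **First touchdown:** it showed the stamp about 2 mm off in x and 4 mm off in y. I lifted it, corrected the position and set it down again.

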